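# Dock the returned work lamps for charging

## Robot

A 7-joint arm with a two-finger parallel gripper is mounted at the origin on the work surface. World frame = base frame: x ahead of the robot, y to its left, z up, the work surface at z = 0. Lengths are in m, angles in rad, forces in N, time in s.
With the tool pointing down it reaches from about 0.4 to 0.925 m from the base axis. Payload 5.6 kg.
Tool frame: the origin (TCP) lies at the very end of the fingers, on their centre line; the grasp point (between the pads) lies 19 mm behind it; z points along the fingers, y is the direction in which the jaws open and shut (so a half turn about z gives the same grasp; the last joint's range is limited). The gripper opens to 85 mm and grips with 20 to 120 N. Pads are 22 mm wide; open, the fingers measure 114 mm over their backs; the gripper's body (76 mm by 85 mm) begins 54 mm behind the grasp point. The pads swing forward as they close: fully open they stand 13 mm farther back than shut.
Start: joints at [-1.238, 0.468, -0.012, 1.603, 0.006, 1.071, -0.056], TCP at [0.239, 0.605, 0.231] pointing down, gripper open.
Joint ranges: [-2.53, 2.53], [-0.31, 2.02], [-1.57, 1.55], [0.28, 2.44], [-1.29, 4.43], [0.15, 1.84], [-2.92, 2.92]. Speed limits (rad/s): [2.57, 2.57, 3.14, 3.14, 3.14, 3.14, 3.14].

## Interface

Orientations are given as a unit quaternion [w, x, y, z].
In Python, from bench import sensors, cams, job gives the robot as it stands. The module is installed in compiled form; this text tells all that it offers.
- The arm moves only by the shell command python3 -m handwheel 'ROWS' [OPENING] [FORCE]. ROWS is JSON, a list of rows, each a list of 6 numbers: the shift along the tool's x, y, z as a fraction of full scale, then the turn, a rotation vector about the tool's x, y, z as a fraction of full scale. A call has 1 to 20 rows; each row is the pose to reach, as a shift and turn from the pose measured when the call began, along the tool's axes at that moment, turning the shorter way round; what a row does not reach only later rows make up. Full scale, the value 1, is 20 cm for a shift and 2 pi rad for a turn. A row lasts 1/12 s, in which the tool goes at most 41.7 mm and 7.16 degrees, less where a joint would pass 70% of its speed; a pose out of reach is approached as far as the arm can. A call with a number of a shift or a turn outside -1 to 1 is refused whole. A call with a gripper value outside its range is refused whole. OPENING is the gripper's target within -1 to 1 (shut at 1, half-way at 0, fully open at -1), set as the call begins (- or left out, the last holds). The fingers move at their own pace and stop on an object; FORCE is the grip in N (left out, the last holds). Time passes only in rows, so rows that repeat a pose let the fingers close. It gives the time, the measured TCP pose, the force and the opening at its end, in the units of the state.
- sensors.read_state(): the state, without advancing time (a new reading comes with each control period).
- cams.get_image(name): name is "side" or "top" or "wrist"; returns a dict with "pixels" (384x512x3 uint8, red, green, blue), "intrinsics" (3x3 intrinsics, pixels), "R" (3x3) and "t" (3): a world point X has camera coordinates R X + t. Camera axes: x right, y down, z forward; pixel columns grow to the right and rows downward; lengths in m; the calibration is good to about 2 mm. A picture is of the moment at which its call begins. There is no depth.
- job.sign_off(): hands the job in, once; it reports no verdict.
The state is a dict: "clock": time; "q": joint angles; "qvel": joint speeds; "tau": joint torques, N m; "ee_pos": TCP position; "ee_rot": TCP orientation; "contact_force": force on the tool from outside, world axes, zero at the start; "ft_torque": the same for the moment, N m; "gripper_width": finger opening in m.
Only numpy, scipy, OpenCV 4.12 (cv2) and the standard library are available. Lean on these libraries where they do the work, as an engineer would, in place of code of your own. Each camera call takes 0.05 s, during which the arm holds its last target.

## Task

The hired work lamps have come back: first flip the rocker switch over to OFF (red end down), then stand every yellow lamp that is on the table upright in a cup ring of its own in the pulled-out charging tray, ball down. When all are in, push the tray fully shut with the lamps still upright, and only then flip the rocker over to ON (green end down); leave the carton, spray can and tape measure where they are.

Things in the scene. Friction and masses are not known exactly. Their poses are not given: they have to be found in the camera images.
- on_pad (a point): centre of the green ON pad, on top of one end of the rocker paddle. The paddle is a black bar 116 mm long, 44 mm wide, 10 mm thick that seesaws on a pivot at its middle; the pivot is 68 mm above the table, the pads lie 42 mm either side of it and each pad is 34 x 40 mm. The end that is up stands about 85 mm above the table, the end that is down about 61 mm. It sits on a fixed grey box 150 x 80 mm, 46 mm high, placed along the paddle
- off_pad (a point): centre of the red OFF pad on top of the other end of the rocker paddle
- rocker (a joint): tilt of the rocker paddle in rad: +0.30 = green end down = power ON, -0.30 = red end down = power OFF. It is sprung over-centre: press the raised end down through the middle (about 3 to 4 N at the pad, 13 mm to the middle) and it snaps over by itself and stays; it never rests between
- cabinet_mouth (a point): middle of the lower edge of the open front face of the blue charging cabinet, at table height; x points straight into the cabinet, y along its width. The cabinet is fixed, 240 deep x 340 wide x 200 mm high with a clear roof, open towards the robot, where the tray slides in and out. When shut, the tray's front panel face stands at x = -50 mm here, fully out at -250 mm; free height above the cup rings' rims inside is 142 mm
- tray (a joint): how far the tray is pushed into the cabinet in m: 0 = fully out, 0.20 = fully shut; moves along cabinet_mouth's +x; stays where it is left, pushing takes 2 to 4 N
- tray_front (a point): middle of the top edge of the tray's yellow front panel, on its outer (robot side) face, 99 mm above the table. The panel is 310 mm wide, 85 mm high, 12 mm thick; shut, its face still stands 50 mm out of the cabinet's front. The bottom of the tray runs 225 mm back from it
- tray_handle (a point): middle of the steel bar handle of the tray, 140 mm long along cabinet_mouth's y, 35 mm in front of the panel and 76 mm above the table (the panel goes 23 mm higher than it)
- seat1 (a point): where the foot (origin) of a lamp comes to lie when it is seated in cup ring 1 of the tray; 37 mm above the table; axes as cabinet_mouth's. The ring is a black eight-sided cup, 54 mm across inside, 66 mm outside, its rim 52 mm above the table: the 64 mm ball rests on the rim with its lowest 15 mm inside. In cabinet_mouth's axes rings 1,2,3 form the row nearest the panel (70 mm behind its face), 4,5,6 the row behind (160 mm), each from +y to -y at 95 mm spacing
- seat2 (a point): where the foot (origin) of a lamp comes to lie when it is seated in cup ring 2 of the tray; 37 mm above the table; axes as cabinet_mouth's. Same ring as ring 1
- seat3 (a point): where the foot (origin) of a lamp comes to lie when it is seated in cup ring 3 of the tray; 37 mm above the table; axes as cabinet_mouth's. Same ring as ring 1
- seat4 (a point): where the foot (origin) of a lamp comes to lie when it is seated in cup ring 4 of the tray; 37 mm above the table; axes as cabinet_mouth's. Same ring as ring 1
- seat5 (a point): where the foot (origin) of a lamp comes to lie when it is seated in cup ring 5 of the tray; 37 mm above the table; axes as cabinet_mouth's. Same ring as ring 1
- seat6 (a point): where the foot (origin) of a lamp comes to lie when it is seated in cup ring 6 of the tray; 37 mm above the table; axes as cabinet_mouth's. Same ring as ring 1
- lamp1: self-righting work lamp, 280 g, 135 mm tall: a yellow weighted ball 64 mm in diameter (centre 32 mm up) with a black belt, and on it an upright white tube 30 mm in diameter from 60 to 135 mm height with a black cap, the part to grip. On the table it stands by itself and rights itself when tipped; in a cup ring it can stay leaning. Origin: its foot, z along the tube to the cap. May be absent
- lamp2: work lamp, same as lamp1; may be absent
- lamp3: work lamp, same as lamp1; may be absent
- lamp4: work lamp, same as lamp1; may be absent
- lamp5: work lamp, same as lamp1; may be absent
- screw_carton: cardboard screw carton 90 x 70 x 50 mm; not part of the job, to be left where it is. Origin: centre of its underside
- spray_can: red spray can, 62 mm diameter, 170 mm tall; not part of the job, to be left where it is. Origin: centre of its underside
- tape_measure: yellow tape measure 70 x 35 x 62 mm; not part of the job, to be left where it is. Origin: centre of its underside
Mind the look-alikes: they are no part of the job. Leave any pink or purple look-alike of the lamp1 alone. What is shaped like the lamp3 but blue is not meant.

How it is judged:
By the outcome, as a careful person would: the job done as asked, in the order asked, and still so for the second after the job is handed in, with the robot touching nothing.
Of lamp1, lamp2, lamp3, lamp4, lamp5 only 3 to 5 are there at a start; the rules pass over those that are not, and their reading is None.
At some moment in a run one of lamp1, lamp2, lamp3, lamp4, lamp5 may be knocked a few centimetres aside while the robot is not near it.
Once in a run the grip may slacken for a moment while it holds something.
It also fails if it takes over 210 s, if anything falls off the work surface, if the arm or the gripper's body presses on something with over 40 N, if the wrist force passes 120 N, or if a joint passes its speed limit or range.

## Working session

There is one attempt and no reset: what is moved stays moved. The work goes in short steps, Python scripts to look and compute and a shell command to move; the robot and the scene stay as the last step left them, time stands still between calls to the robot, and variables do not carry over. Pictures are saved under pics/ and viewed, and the job is handed in when it is done.

```bash
mkdir -p pics
cat > h.py <<'E'
from bench import sensors, cams, job
import numpy as np, cv2
def snap(n,f):
    d=cams.get_image(n); cv2.imwrite('pics/'+f,cv2.cvtColor(d['pixels'],cv2.COLOR_RGB2BGR)); 
    np.savez('pics/'+f+'.npz',**d); return d
def load(f): return np.load('pics/'+f+'.npz')
def ray(d,u,v,z):
    K=d['intrinsics'];R=d['R'];t=d['t']
    r=R.T@np.linalg.inv(K)@np.array([u,v,1.]);c=-R.T@t
    return c+r*(z-c[2])/r[2]
def proj(d,X):
    p=d['intrinsics']@(d['R']@np.array(X,float)+d['t']);return p[:2]/p[2]
E
python3 - <<'E'
from h import *
for n in ['side','top','wrist']:
    d=snap(n,n+'0.png'); print(n,-d['R'].T@d['t'],d['R'].round(2).tolist(),d['intrinsics'][0,0])
print(sensors.read_state())
E
```

```text
side [0.45744665 0.69535415 0.73940013] [[-0.99, -0.13, 0.0], [-0.1, 0.7, -0.71], [0.09, -0.7, -0.71]] 389.5922531472685
top [0.42735733 0.05230323 1.43800572] [[0.02, -1.0, 0.01], [-1.0, -0.02, -0.08], [0.08, -0.0, -1.0]] 456.44583982023926
wrist [0.16009955 0.63465995 0.37134947] [[0.37, 0.93, -0.0], [0.88, -0.35, 0.32], [0.3, -0.12, -0.95]] 285.23414638973844
{'clock': 0.15, 'q': array([-1.237983  ,  0.46819736, -0.01156409,  1.60337278,  0.00605049,
        1.07142116, -0.05633513]), 'qvel': array([ 0.0007535 , -0.00236041, -0.0014969 , -0.00238864,  0.00056418,
        0.00055215, -0.00090408]), 'tau': array([ 1.48929066e-03, -5.32799792e+01,  2.20221776e-02, -2.51558214e+01,
        1.14718333e-02,  5.60586574e-03, -9.49368115e-06]), 'ee_pos': array([0.23850961, 0.60421513, 0.23055885]), 'ee_rot': array([-4.53536261e-05,  1.86857194e-01,  9.82386849e-01, -6.82078427e-04]), 'contact_force': array([ 0.39933202, -0.2050468 ,  1.00209272]), 'ft_torque': array([-0.00466066,  0.03680264, -0.02832317]), 'gripper_width': 0.08552608134167206}
```

View pics/side0.png

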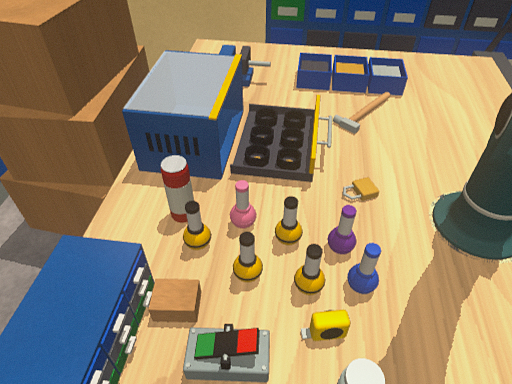

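View pics/top0.png

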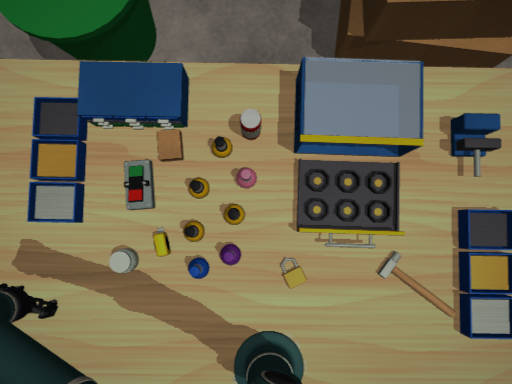

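View pics/wrist0.png

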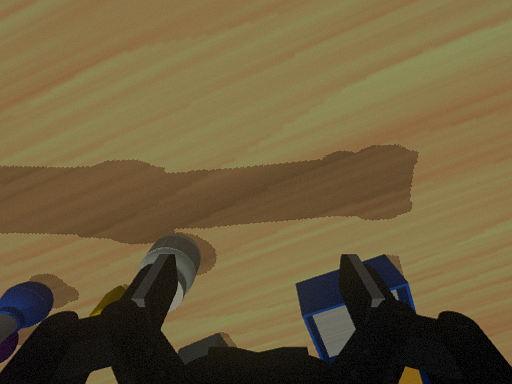

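The top view shows four yellow lamps, with caps at (221,147), (199,187), (193,231) and (234,213). There are also pink (246,177), purple (231,253) and blue (199,267) look-alikes. The tray is out with rings at about (317–380, 180–211), and the rocker has red at (134,192) and green at (137,172). Next I'll measure positions.

```bash
cat >> h.py <<'E'
def lamps(d,show=True):
    hsv=cv2.cvtColor(d['pixels'],cv2.COLOR_RGB2HSV)
    m=cv2.inRange(hsv,(17,170,110),(30,255,255))
    m=cv2.morphologyEx(m,cv2.MORPH_CLOSE,np.ones((3,3)))
    out=[]
    for c in cv2.findContours(m,cv2.RETR_EXTERNAL,cv2.CHAIN_APPROX_NONE)[0]:
        a=cv2.contourArea(cv2.convexHull(c))
        if a>60:
            (u,v),r=cv2.minEnclosingCircle(c)
            out.append((u,v,r,a))
            if show: print(round(u,1),round(v,1),round(r,1),a,ray(d,u,v,.032).round(4)[:2])
    return out
E
python3 - <<'E'
from h import *
d=load('top0.png');lamps(d)
im=cv2.cvtColor(d['pixels'],cv2.COLOR_RGB2BGR)
cv2.imwrite('pics/rk.png',cv2.resize(im[120:280,110:270],(640,640),interpolation=cv2.INTER_CUBIC))
cv2.imwrite('pics/tr.png',cv2.resize(im[120:260,285:435],(750,700)[:2],interpolation=cv2.INTER_CUBIC)[:600])
s=load('side0.png');print('side');lamps(s)
ims=cv2.cvtColor(s['pixels'],cv2.COLOR_RGB2BGR)
cv2.imwrite('pics/rks.png',cv2.resize(ims[310:384,170:290],(720,444),interpolation=cv2.INTER_CUBIC))
E
```

```text
493.0 272.5 21.6 773.5 [ 0.2969 -0.6809]
160.0 244.5 11.8 238.0 [0.3661 0.3377]
351.0 231.0 52.1 358.5 [ 0.4164 -0.2469]
193.4 231.2 9.5 224.0 [0.4083 0.2366]
234.5 214.0 9.7 250.5 [0.4629 0.1118]
199.0 188.0 9.5 241.5 [0.5413 0.223 ]
56.5 160.0 23.8 1121.5 [0.6213 0.6665]
222.0 146.5 9.3 203.5 [0.6721 0.1548]
361.5 138.0 61.6 826.0 [ 0.7061 -0.28  ]
side
330.0 326.0 22.0 1023.5 [0.3648 0.3351]
309.0 279.2 15.4 657.0 [0.409 0.237]
247.3 266.9 14.7 601.0 [0.5417 0.2246]
196.6 235.8 13.7 519.0 [0.6706 0.1566]
288.3 231.3 13.4 480.5 [0.4623 0.1144]
365.0 187.0 13.6 371.5 [ 0.2763 -0.0607]
314.5 134.0 39.3 350.0 [ 0.4141 -0.2723]
349.5 67.5 14.2 219.0 [ 0.2967 -0.7096]
225.0 86.0 35.8 473.5 [ 0.7355 -0.5099]
```

View pics/rk.png

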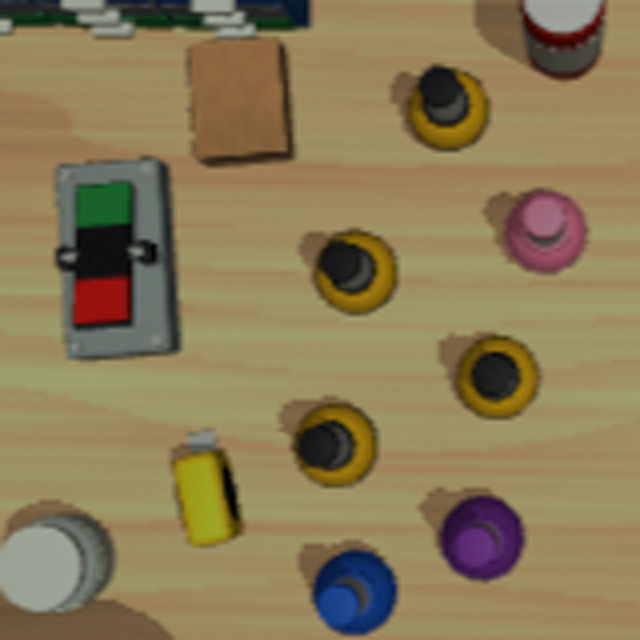

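View pics/tr.png

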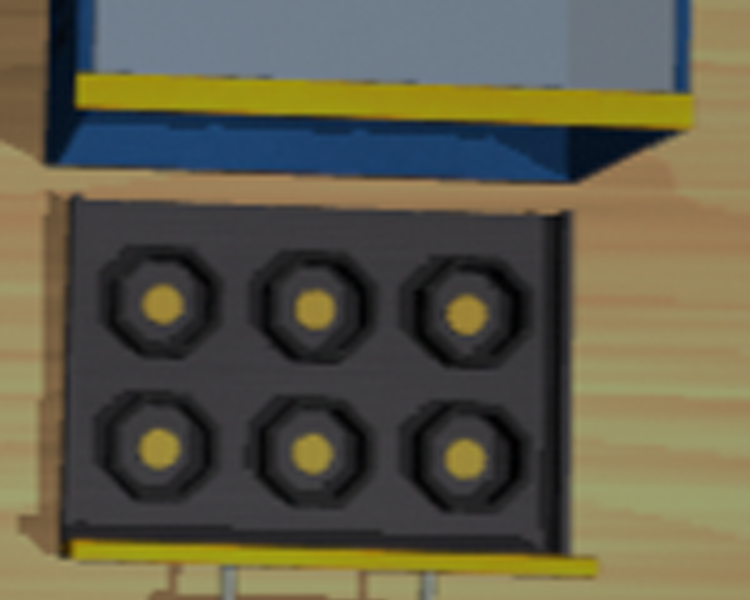

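View pics/rks.png

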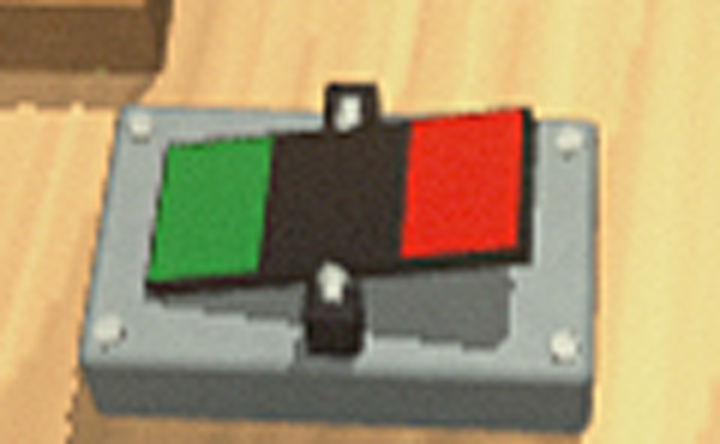

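Run:
```python
from h import *
d=load('top0.png')
P=[ray(d,285+x/5-.4,120+y/5-.4,.052)[:2] for x,y in [(157,446),(312,452),(466,457),(161,302),(314,308),(466,313)]]
for i,p in enumerate(P): print(i+1,p.round(4))
P=np.array(P);e=P[2]-P[0]+P[5]-P[3];f=(P[3:]-P[:3]).mean(0);print(np.linalg.norm(e)/4,np.linalg.norm(f),np.degrees(np.arctan2(-e[0],e[1]))-180, np.degrees(np.arctan2(f[1],f[0])))
th=np.arctan2(f[1],f[0])
for n,a,z in [('red',(103,301),.085),('green',(104,205),.061),('piv',(103,252),.068)]:
    print(n,ray(d,110+a[0]/4-.4,120+a[1]/4-.4,z)[:2].round(4))
s=load('side0.png')
for n,a,z in [('red',(465,185),.085),('green',(212,210),.061)]:
    print(n,ray(s,170+a[0]/6-.4,310+a[1]/6-.4,z)[:2].round(4))
```

```text
1 [ 0.4821 -0.1363]
2 [ 0.4799 -0.2305]
3 [ 0.4783 -0.3242]
4 [ 0.57   -0.1383]
5 [ 0.5678 -0.2318]
6 [ 0.5663 -0.3247]
0.0936200697862975 0.08795451221444583 -1.1380128509478027 -0.8097043948708034
red [0.5136 0.4047]
green [0.5881 0.4129]
piv [0.5517 0.4105]
red [0.5128 0.4078]
green [0.5874 0.4148]
```

```bash
cat > go.py <<'E'
import sys
from h import *
from scipy.spatial.transform import Rotation as Ro
s=sensors.read_state()
w,x,y,z=s['ee_rot'];R=Ro.from_quat([x,y,z,w])
T=Ro.from_quat([0,1,0,0])
for k in range(1,len(sys.argv)):
    p=np.array(eval(sys.argv[k]))
    print('shift',(R.inv().apply(p-s['ee_pos'])/.2).round(4),'turn',((R.inv()*T).as_rotvec()/2/np.pi).round(4))
print('t',s['clock'],s['ee_pos'].round(4),'F',s['contact_force'].round(2),'w',round(s['gripper_width'],4))
E
python3 go.py "(.40,.50,.2)" "(.5125,.406,.13)"
```

```text
shift [-0.9423 -0.188   0.1532] turn [-0.0002 -0.     -0.0598]
shift [-1.6381 -0.4182  0.5036] turn [-0.0002 -0.     -0.0598]
t 0.15 [0.2385 0.6042 0.2306] F [ 0.4  -0.21  1.  ] w 0.0855
```

```bash
python3 -m handwheel '[[-0.2,-0.04,0.03,0,0,-0.015],[-0.4,-0.08,0.06,0,0,-0.03],[-0.6,-0.12,0.1,0,0,-0.045],[-0.8,-0.16,0.13,0,0,-0.06],[-0.94,-0.188,0.15,0,0,-0.06],[-0.94,-0.188,0.15,0,0,-0.06],[-0.94,-0.188,0.15,0,0,-0.06]]' 1 30; python3 go.py "(.5125,.406,.13)" "(.5125,.406,.095)"
```

```text
clock: 0.73
ee_pos: [0.4017, 0.4981, 0.1999]
ee_rot: [-0.0, 0.002, 1.0, -0.001]
contact_force: [0.0, 0.6, -0.5]
gripper_width: 0.0005
shift [-0.5562 -0.4571  0.3505] turn [-0.0004 -0.0001 -0.0007]
shift [-0.5563 -0.4566  0.5255] turn [-0.0004 -0.0001 -0.0007]
t 0.7333 [0.4017 0.4981 0.1999] F [ 0.03  0.57 -0.52] w 0.0005
```

```bash
python3 -m handwheel '[[-0.15,-0.12,0.05,0,0,0],[-0.3,-0.24,0.1,0,0,0],[-0.45,-0.36,0.2,0,0,0],[-0.556,-0.457,0.3,0,0,0],[-0.556,-0.457,0.36,0,0,0],[-0.556,-0.457,0.36,0,0,0],[-0.556,-0.457,0.36,0,0,0]]'; python3 go.py "(.5125,.406,.09)" "(.5125,.406,.065)"
python3 - <<'E'
from h import *
snap('side','side1.png')
E
```

```text
clock: 1.32
ee_pos: [0.5103, 0.4078, 0.1275]
ee_rot: [-0.002, 0.001, 1.0, -0.001]
contact_force: [-0.1, 0.3, 1.2]
gripper_width: 0.0002
shift [-0.0116 -0.0087  0.1875] turn [-0.0004 -0.0005 -0.0002]
shift [-0.012  -0.0084  0.3125] turn [-0.0004 -0.0005 -0.0002]
t 1.3167 [0.5103 0.4078 0.1275] F [-0.12  0.34  1.16] w 0.0002
```

View pics/side1.png

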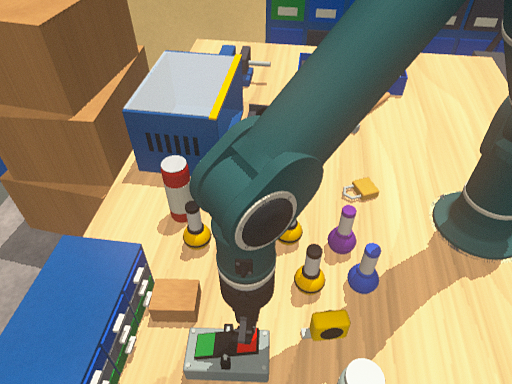

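The fingertip is over the red pad (248,338), so I'll press.

```bash
python3 -m handwheel '[[-0.01,-0.008,0.08,0,0,0],[-0.01,-0.008,0.16,0,0,0],[-0.01,-0.008,0.21,0,0,0],[-0.01,-0.008,0.25,0,0,0],[-0.01,-0.008,0.29,0,0,0],[-0.01,-0.008,0.31,0,0,0],[-0.01,-0.008,0.31,0,0,0]]'; python3 -m handwheel '[[0,0,-0.15,0,0,0],[0,0,-0.3,0,0,0],[0,0,-0.5,0,0,0],[0,0,-0.7,0,0,0],[0,0,-0.8,0,0,0],[0,0,-0.8,0,0,0]]' -0.2
python3 - <<'E'
from h import *
s=snap('side','side2.png')
im=cv2.cvtColor(s['pixels'],cv2.COLOR_RGB2BGR)
cv2.imwrite('pics/rks2.png',cv2.resize(im[200:384,150:390],(720,552),interpolation=cv2.INTER_CUBIC))
E
python3 go.py "(.4625,.113,.21)" "(.4625,.113,.086)"
```

```text
clock: 1.95
ee_pos: [0.5119, 0.4071, 0.0658]
ee_rot: [-0.001, -0.0, 1.0, -0.001]
contact_force: [0.2, -0.3, 0.0]
gripper_width: 0.0002
clock: 2.45
ee_pos: [0.5151, 0.4095, 0.2332]
ee_rot: [0.003, 0.0, 1.0, 0.003]
contact_force: [0.4, 0.4, 0.8]
gripper_width: 0.0515
shift [ 0.2571 -1.4779  0.0948] turn [ 0.0005  0.0005 -0.    ]
shift [ 0.2592 -1.4797  0.7148] turn [ 0.0005  0.0005 -0.    ]
t 2.5 [0.5139 0.4085 0.23  ] F [ 0.04 -0.27 -0.69] w 0.051
```

View pics/rks2.png

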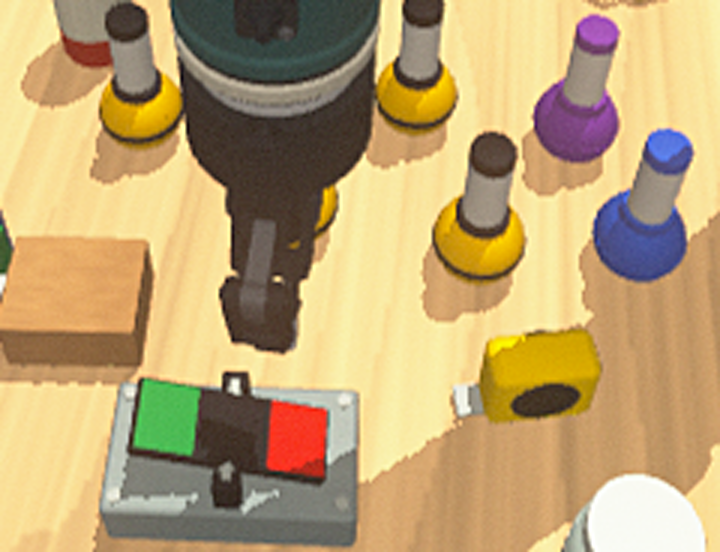

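Red end down: the rocker is OFF. First I'll fetch the lamp at (.541,.224).

```bash
python3 go.py "(.5413,.224,.21)" "(.5413,.224,.088)"; python3 -m handwheel '[[-0.03,-0.2,0,0,0,0],[-0.06,-0.4,0.02,0,0,0],[-0.1,-0.6,0.04,0,0,0],[-0.13,-0.8,0.07,0,0,0],[-0.137,-0.92,0.1,0,0,0],[-0.137,-0.92,0.1,0,0,0],[-0.137,-0.92,0.1,0,0,0]]' -0.6
python3 - <<'E'
from h import *
d=snap('wrist','w3.png');lamps(d,1)
d=snap('top','t3.png');lamps(d,1)
E
python3 go.py "(.5413,.224,.088)"
```

```text
shift [-0.1368 -0.9228  0.0977] turn [ 0.0005  0.0005 -0.    ]
shift [-0.1347 -0.9246  0.7077] turn [ 0.0005  0.0005 -0.    ]
t 2.5 [0.5139 0.4085 0.23  ] F [ 0.04 -0.27 -0.69] w 0.051
clock: 3.08
ee_pos: [0.5411, 0.2222, 0.2083]
ee_rot: [0.001, 0.002, 1.0, 0.001]
contact_force: [-1.3, 0.4, 0.4]
gripper_width: 0.0685
208.0 275.0 23.0 870.5 [0.6718 0.1573]
258.8 178.0 26.8 1950.5 [0.5422 0.2237]
150.0 104.7 30.7 2371.0 [0.4615 0.1092]
266.7 47.0 32.8 2537.5 [0.4076 0.2321]
386.0 14.4 23.0 1148.0 [0.38  0.347]
498.0 272.0 18.4 554.0 [ 0.2987 -0.6962]
160.0 244.5 11.8 225.0 [0.3661 0.3377]
351.0 231.0 52.1 368.0 [ 0.4164 -0.2469]
234.2 213.9 9.7 258.5 [0.4632 0.1127]
56.5 160.0 23.8 1120.5 [0.6213 0.6665]
222.0 147.0 9.5 222.0 [0.6705 0.1547]
361.5 137.5 61.6 827.0 [ 0.7077 -0.28  ]
shift [-0.0007 -0.0104  0.6053] turn [0.0005 0.0004 0.0001]
t 3.1833 [0.5409 0.2257 0.2091] F [ 0.18 -0.31 -0.06] w 0.0685
```

View pics/w3.png

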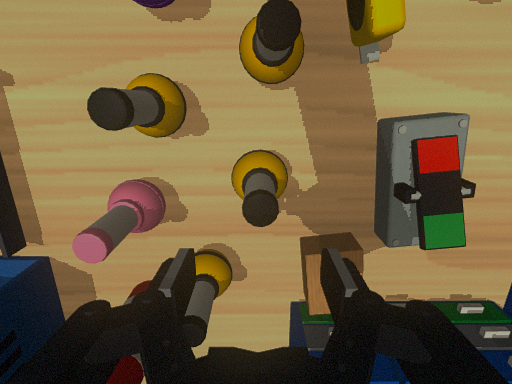

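The wrist view agrees with the measurements: the target lamp is centred at (259,178). I'll descend and grip.

```bash
python3 -m handwheel '[[0,-0.005,0.1,0,0,0],[0,-0.01,0.2,0,0,0],[0,-0.01,0.35,0,0,0],[0,-0.01,0.5,0,0,0],[0,-0.01,0.58,0,0,0],[0,-0.01,0.605,0,0,0],[0,-0.01,0.605,0,0,0],[0,-0.01,0.605,0,0,0]]'; python3 -m handwheel '[[0,0,0,0,0,0],[0,0,0,0,0,0],[0,0,0,0,0,0],[0,0,0,0,0,0],[0,0,0,0,0,0]]' 1 60; python3 go.py "(.5413,.224,.25)" "(.567,-.327,.25)"
```

```text
clock: 3.85
ee_pos: [0.5415, 0.2254, 0.0886]
ee_rot: [0.002, -0.001, 1.0, 0.002]
contact_force: [0.7, 0.3, -0.1]
gripper_width: 0.0685
clock: 4.27
ee_pos: [0.5424, 0.2254, 0.0901]
ee_rot: [0.003, -0.001, 1.0, 0.002]
contact_force: [-1.0, -0.7, 6.0]
gripper_width: 0.0286
shift [ 0.0011 -0.003  -0.7997] turn [0.0007 0.0008 0.0003]
shift [-0.1214 -2.7583 -0.8119] turn [0.0007 0.0008 0.0003]
t 4.2667 [0.5424 0.2254 0.0901] F [-0.98 -0.75  6.03] w 0.0286
```

```bash
python3 -m handwheel '[[0,0,-0.1,0,0,0],[0,0,-0.25,0,0,0],[0,0,-0.4,0,0,0],[0,0,-0.55,0,0,0],[0,0,-0.7,0,0,0],[0,0,-0.8,0,0,0],[0,0,-0.8,0,0,0]]' 1 80; python3 -m handwheel '[[0,-0.1,0,0,0,0],[0,-0.25,0,0,0,0],[-0.01,-0.4,0,0,0,0],[-0.02,-0.55,0,0,0,0],[-0.03,-0.7,0,0,0,0],[-0.04,-0.85,0,0,0,0],[-0.04,-0.95,0,0,0,0],[-0.04,-0.95,0,0,0,0]]'; python3 go.py "(.567,-.327,.25)" "(.567,-.137,.25)"
```

```text
clock: 4.85
ee_pos: [0.5437, 0.2256, 0.2551]
ee_rot: [0.007, -0.001, 1.0, 0.004]
contact_force: [0.9, 0.6, -1.6]
gripper_width: 0.0284
clock: 5.52
ee_pos: [0.5512, 0.0292, 0.2519]
ee_rot: [0.005, 0.003, 1.0, 0.003]
contact_force: [-0.4, -0.7, -2.8]
gripper_width: 0.028
shift [-9.0200e-02 -1.7805e+00  1.1000e-03] turn [ 0.0008  0.0017 -0.001 ]
shift [-0.0843 -0.8305  0.0061] turn [ 0.0008  0.0017 -0.001 ]
t 5.5167 [0.5512 0.0292 0.2519] F [-0.39 -0.69 -2.83] w 0.028
```

```bash
python3 -m handwheel '[[0,-0.1,0,0,0,0],[-0.02,-0.25,0,0,0,0],[-0.03,-0.4,0,0,0,0],[-0.03,-0.55,0,0,0,0],[-0.04,-0.7,0,0,0,0],[-0.045,-0.85,0,0,0,0],[-0.045,-0.95,0,0,0,0],[-0.045,-0.95,0,0,0,0]]'; python3 -m handwheel '[[-0.01,-0.1,0,0,0,0],[-0.02,-0.25,0,0,0,0],[-0.03,-0.4,0,0,0,0],[-0.04,-0.55,0,0,0,0],[-0.045,-0.7,0,0,0,0],[-0.045,-0.8,0,0,0,0],[-0.045,-0.83,0,0,0,0],[-0.045,-0.83,0,0,0,0],[-0.045,-0.83,0,0,0,0]]'
python3 - <<'E'
from h import *
snap('top','t4.png');snap('side','s4.png')
E
python3 go.py "(.567,-.327,.25)" "(.567,-.327,.13)"
```

```text
clock: 6.18
ee_pos: [0.5574, -0.1666, 0.2496]
ee_rot: [0.004, 0.007, 1.0, 0.001]
contact_force: [-0.0, -0.9, -2.7]
gripper_width: 0.0284
clock: 6.93
ee_pos: [0.5641, -0.331, 0.2479]
ee_rot: [0.003, 0.007, 1.0, 0.002]
contact_force: [0.9, 1.2, -2.1]
gripper_width: 0.0284
shift [-0.0115  0.0158 -0.0068] turn [ 0.0007  0.0012 -0.0018]
shift [-0.0068  0.0132  0.5931] turn [ 0.0007  0.0012 -0.0018]
t 7.0333 [ 0.5647 -0.3301  0.2486] F [ 0.14 -0.11 -3.04] w 0.0285
```

View pics/s4.png

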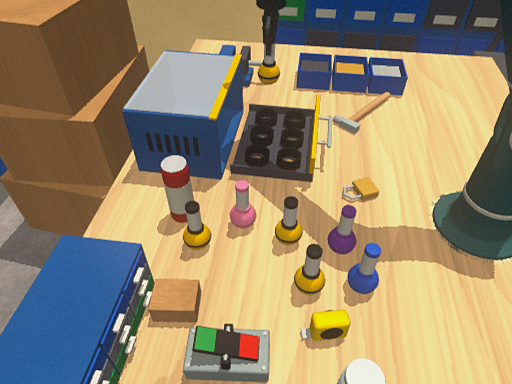

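View pics/t4.png

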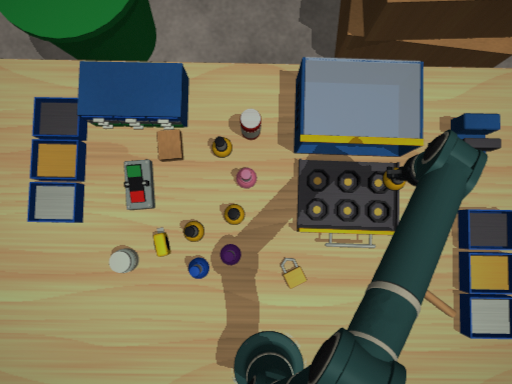

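```bash
python3 -m handwheel '[[-0.01,0.013,0.08,0,0.001,-0.001],[-0.01,0.013,0.2,0,0.001,-0.002],[-0.01,0.013,0.33,0,0.001,-0.002],[-0.007,0.013,0.45,0,0.001,-0.002],[-0.007,0.013,0.5,0.001,0.001,-0.002],[-0.007,0.013,0.5,0.001,0.001,-0.002]]'
python3 - <<'E'
from h import *
d=snap('top','t5.png');s=snap('side','s5.png')
im=cv2.cvtColor(d['pixels'],cv2.COLOR_RGB2BGR);i2=cv2.cvtColor(s['pixels'],cv2.COLOR_RGB2BGR)
a=cv2.resize(im[140:240,290:420],(390,300),interpolation=cv2.INTER_CUBIC);b=cv2.resize(i2[60:180,220:350],(390,360),interpolation=cv2.INTER_CUBIC)
o=np.zeros((360,780,3),np.uint8);o[:300,:390]=a;o[:,390:]=b;cv2.imwrite('pics/c5.png',o)
print(proj(d,(.567,-.327,.095)),proj(s,(.567,-.327,.095)))
lamps(d);lamps(s)
E
python3 go.py "(.567,-.327,.126)"
```

```text
clock: 7.53
ee_pos: [0.5655, -0.3242, 0.1448]
ee_rot: [-0.002, -0.002, 1.0, 0.001]
contact_force: [-0.5, 1.0, -2.2]
gripper_width: 0.0284
[382.50940933 180.58501872] [266.71401423 102.16470038]
498.8 272.5 17.5 515.0 [ 0.2972 -0.6987]
160.0 244.5 11.8 240.0 [0.3661 0.3377]
338.5 230.0 39.6 268.0 [ 0.4188 -0.2085]
193.4 231.0 9.7 245.5 [0.4088 0.2366]
234.2 213.9 9.7 259.0 [0.4631 0.1126]
382.0 184.5 9.1 100.5 [ 0.5613 -0.3431]
56.5 160.0 23.8 1120.0 [0.6213 0.6665]
222.0 147.0 9.5 222.5 [0.6705 0.1547]
360.0 137.5 60.0 775.0 [ 0.7076 -0.2752]
330.0 326.0 22.0 1025.5 [0.3648 0.3351]
308.7 279.2 15.4 650.5 [0.4095 0.2373]
196.6 235.8 13.7 509.0 [0.6706 0.1566]
288.4 231.3 13.5 485.5 [0.4621 0.1143]
364.6 188.2 13.7 366.5 [ 0.2775 -0.056 ]
267.0 104.0 10.3 276.0 [ 0.5754 -0.416 ]
314.5 134.0 39.3 351.0 [ 0.4141 -0.2723]
349.5 67.5 14.2 219.5 [ 0.2967 -0.7096]
225.0 86.0 35.8 473.0 [ 0.7355 -0.5099]
shift [ 0.0032 -0.0029  0.1142] turn [-0.0003  0.0003  0.0005]
t 7.6333 [ 0.5676 -0.3264  0.1488] F [ 0.18 -0.1  -2.3 ] w 0.0282
```

View pics/c5.png

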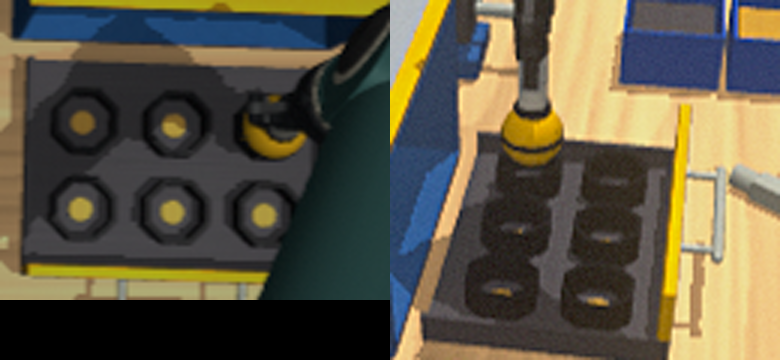

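The lamp is over ring 6, with the ball at side (267,104) against a predicted (267,102). Lowering it.

```bash
python3 -m handwheel '[[0.002,-0.002,0.03,0,0,0],[0.002,-0.002,0.06,0,0,0],[0.002,-0.002,0.09,0,0,0],[0.002,-0.002,0.11,0,0,0],[0.002,-0.002,0.115,0,0,0],[0.002,-0.002,0.115,0,0,0]]';python3 go.py "(.567,-.327,.125)"
```

```text
clock: 8.13
ee_pos: [0.5686, -0.3304, 0.1276]
ee_rot: [0.003, -0.001, 1.0, -0.004]
contact_force: [1.5, -5.3, 0.4]
gripper_width: 0.0284
shift [0.008  0.0173 0.0129] turn [-0.0012  0.0011  0.0002]
t 8.1333 [ 0.5686 -0.3304  0.1276] F [ 1.46 -5.34  0.36] w 0.0284
```

```bash
python3 -m handwheel '[[0,-0.01,0.01,0,0,0],[0,-0.02,0.015,0,0,0],[0,-0.02,0.015,0,0,0],[0,-0.02,0.015,0,0,0]]';python3 -m handwheel '[[0,0,0,0,0,0],[0,0,0,0,0,0],[0,0,0,0,0,0],[0,0,0,0,0,0],[0,0,0,0,0,0]]' 0.1
python3 - <<'E'
from h import *
s=snap('side','s6.png')
i2=cv2.cvtColor(s['pixels'],cv2.COLOR_RGB2BGR)
cv2.imwrite('pics/c6.png',cv2.resize(i2[60:180,220:350],(650,600),interpolation=cv2.INTER_CUBIC))
E
python3 go.py "(.567,-.33,.25)"
```

```text
clock: 8.47
ee_pos: [0.5702, -0.3323, 0.1267]
ee_rot: [0.005, -0.001, 1.0, -0.002]
contact_force: [-2.0, 5.1, 10.9]
gripper_width: 0.0285
clock: 8.88
ee_pos: [0.5699, -0.3325, 0.1263]
ee_rot: [0.004, -0.001, 1.0, -0.002]
contact_force: [-0.3, -0.5, 0.3]
gripper_width: 0.0386
shift [ 0.0091  0.0095 -0.6185] turn [-0.0008  0.0014  0.0003]
t 8.9333 [ 0.5699 -0.3325  0.1263] F [-0.63 -0.89  0.68] w 0.0383
```

View pics/c6.png

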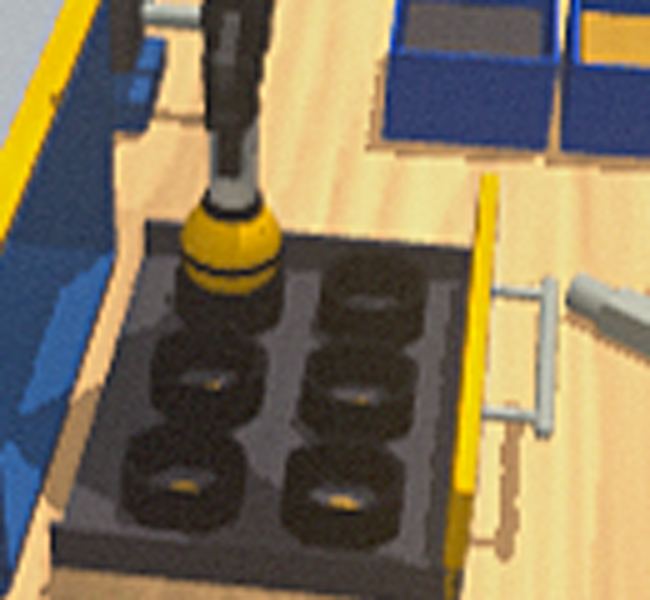

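The lamp is seated in ring 6, at crop (230,250). Opening a little more and retreating straight up.

```bash
python3 -m handwheel '[[0,0,0,0,0,0],[0,0,0,0,0,0],[0,0,-0.05,0,0,0],[0,0,-0.15,0,0,0],[0,0,-0.3,0,0,0],[0,0,-0.45,0,0,0],[0,0,-0.6,0,0,0],[0,0,-0.62,0,0,0]]' -0.6; python3 -m handwheel '[[0,0.2,0,0,0,0],[0,0.4,0,0,0,0],[0,0.6,0,0,0,0],[0,0.8,0,0,0,0],[0,0.98,0,0,0,0],[0,0.98,0,0,0,0]]'
python3 - <<'E'
from h import *
s=snap('side','s7.png');d=snap('top','t7.png')
lamps(d)
E
python3 go.py "(.6708,.1555,.25)" "(.6708,.1555,.089)"
```

```text
clock: 9.6
ee_pos: [0.5713, -0.3337, 0.2576]
ee_rot: [0.009, -0.001, 1.0, -0.005]
contact_force: [0.0, -0.5, 0.7]
gripper_width: 0.0683
clock: 10.1
ee_pos: [0.5716, -0.1279, 0.2561]
ee_rot: [0.009, -0.007, 1.0, -0.002]
contact_force: [0.3, 0.8, -0.1]
gripper_width: 0.0684
495.0 272.0 20.0 605.0 [ 0.2985 -0.687 ]
160.0 244.5 11.8 238.0 [0.3661 0.3377]
384.0 232.0 19.1 129.0 [ 0.4149 -0.3484]
193.4 231.0 9.7 235.0 [0.4088 0.2366]
235.5 214.5 7.4 66.5 [0.4614 0.1087]
383.5 183.0 8.6 126.0 [ 0.5661 -0.3478]
56.5 159.5 23.5 1116.0 [0.6229 0.6666]
222.0 147.0 9.5 221.0 [0.6705 0.1547]
397.5 138.5 25.5 311.5 [ 0.7064 -0.3925]
313.9 137.5 14.2 158.0 [ 0.7052 -0.1314]
shift [-0.5057  1.4534  0.0282] turn [-0.0015  0.003   0.0009]
shift [-0.4903  1.4609  0.833 ] turn [-0.0015  0.003   0.0009]
t 10.2 [ 0.5712 -0.1357  0.2564] F [ 0.32 -1.45  0.22] w 0.0683
```

View pics/s7.png

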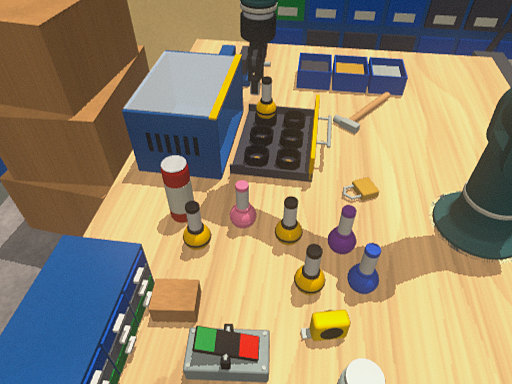

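View pics/t7.png

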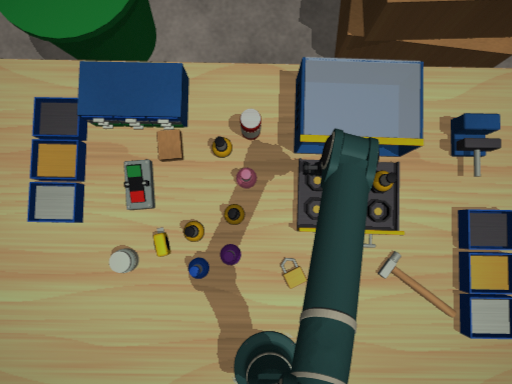

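The lamp stands upright in ring 6 at side (267,100), and nothing else has moved. Next is the lamp at (.671,.1555), for ring 4.

```bash
python3 -m handwheel '[[-0.05,0.18,0,0,0,0],[-0.12,0.36,0,0,0.001,0],[-0.19,0.54,0,0,0.002,0],[-0.25,0.72,0,-0.001,0.003,0.001],[-0.3,0.85,0,-0.001,0.003,0.001],[-0.3,0.85,0,-0.001,0.003,0.001]]';python3 go.py "(.6708,.1555,.24)" "(.6708,.1555,.089)"
```

```text
clock: 10.7
ee_pos: [0.6319, 0.0409, 0.2557]
ee_rot: [0.001, -0.003, 1.0, 0.0]
contact_force: [-0.4, 0.6, 0.3]
gripper_width: 0.0682
shift [-0.1982  0.5716  0.0788] turn [0.     0.0002 0.001 ]
shift [-0.1974  0.5714  0.8338] turn [0.     0.0002 0.001 ]
t 10.7 [0.6319 0.0409 0.2557] F [-0.45  0.58  0.27] w 0.0682
```

```bash
python3 -m handwheel '[[-0.06,0.18,0,0,0,0],[-0.13,0.36,0,0,0,0.001],[-0.2,0.5,0,0,0,0.001],[-0.2,0.57,0,0,0,0.001],[-0.2,0.57,0,0,0,0.001],[-0.2,0.57,0,0,0,0.001]]';python3 - <<'E'
from h import *
d=snap('wrist','w8.png');lamps(d)
E
python3 go.py "(.6708,.1555,.089)"
```

```text
clock: 11.2
ee_pos: [0.6712, 0.1535, 0.2554]
ee_rot: [0.0, 0.0, 1.0, -0.001]
contact_force: [0.6, -1.6, -0.8]
gripper_width: 0.0682
259.7 167.7 24.1 1578.0 [0.6709 0.1558]
14.9 88.7 11.1 225.5 [ 0.5742 -0.1365]
217.0 0.0 15.0 104.0 [0.4842 0.1092]
shift [0.0033 0.0186 0.8331] turn [-0.0003  0.0001 -0.0004]
t 11.25 [0.6713 0.1521 0.2556] F [-0.14 -0.49 -0.06] w 0.0679
```

View pics/w8.png

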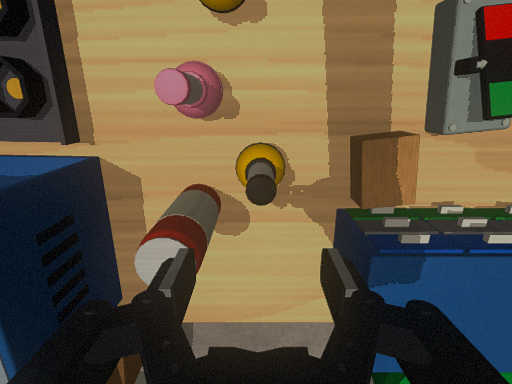

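Run:
```python
from h import *
d=load('t7.png');print(ray(d,250.5,115.5,.17),ray(d,14,88,.02), proj(d,(.76,.064,0)))
im=cv2.cvtColor(d['pixels'],cv2.COLOR_RGB2BGR)
cv2.imwrite('pics/can.png',cv2.resize(im[95:165,200:280],(640,560),interpolation=cv2.INTER_CUBIC))
```

```text
[0.73783025 0.06618611 0.17      ] [0.85030523 0.81745904 0.02      ] [251.66412857 121.50498417]
```

View pics/can.png

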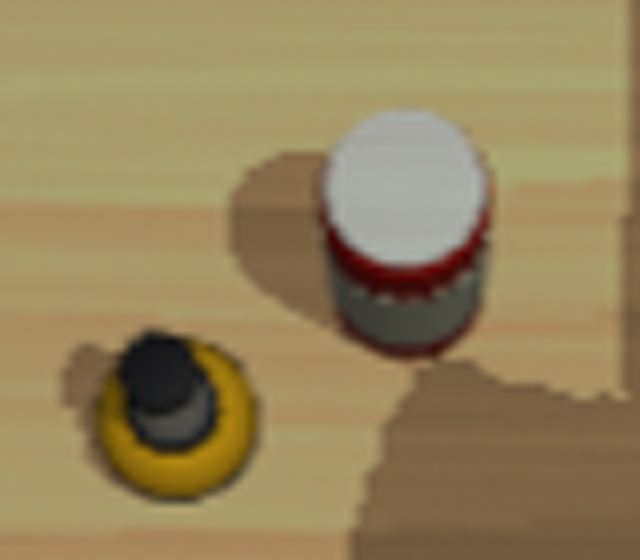

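The can centre is at (.737,.066), which leaves about 20 mm of clearance. Descending with a smaller opening.

```bash
python3 -m handwheel '[[0.003,0.01,0.1,0,0,0],[0.003,0.018,0.25,0,0,0],[0.003,0.018,0.4,0,0,0],[0.003,0.018,0.55,0,0,0],[0.003,0.018,0.7,0,0,0],[0.003,0.018,0.8,0,0,0],[0.003,0.018,0.83,0,0,0],[0.003,0.018,0.83,0,0,0]]' -0.35; python3 -m handwheel '[[0,0,0,0,0,0],[0,0,0,0,0,0],[0,0,0,0,0,0],[0,0,0,0,0,0],[0,0,0,0,0,0]]' 1 80; python3 -m handwheel '[[0,0,-0.1,0,0,0],[0,0,-0.25,0,0,0],[0,0,-0.4,0,0,0],[0,0,-0.55,0,0,0],[0,0,-0.7,0,0,0],[0,0,-0.8,0,0,0],[0,0,-0.8,0,0,0]]'; python3 go.py "(.6,.05,.25)" "(.571,-.1385,.25)"
```

```text
clock: 11.92
ee_pos: [0.6699, 0.1522, 0.0881]
ee_rot: [-0.001, 0.003, 1.0, -0.002]
contact_force: [0.5, 0.9, -0.3]
gripper_width: 0.0574
clock: 12.33
ee_pos: [0.6715, 0.1522, 0.0905]
ee_rot: [0.001, 0.003, 1.0, -0.002]
contact_force: [-0.2, 0.4, 6.3]
gripper_width: 0.0283
clock: 12.92
ee_pos: [0.6735, 0.1533, 0.2562]
ee_rot: [0.005, 0.003, 1.0, -0.001]
contact_force: [0.8, -0.1, -2.0]
gripper_width: 0.0288
shift [ 0.3649 -0.5186  0.028 ] turn [-0.0002  0.0016 -0.0009]
shift [ 0.5047 -1.4619  0.0276] turn [-0.0002  0.0016 -0.0009]
t 12.9167 [0.6735 0.1533 0.2562] F [ 0.83 -0.07 -2.04] w 0.0288
```

```bash
python3 -m handwheel '[[0.03,-0.08,0,0,0,0],[0.08,-0.22,0,0,0.001,0],[0.13,-0.36,0,0,0.001,0],[0.18,-0.5,0,0,0.0015,-0.001],[0.23,-0.64,0,0,0.0015,-0.001],[0.26,-0.75,0,0,0.0015,-0.001],[0.27,-0.78,0,0,0.0015,-0.001],[0.27,-0.78,0,0,0.0015,-0.001]]'; python3 go.py "(.571,-.1385,.25)"
```

```text
clock: 13.58
ee_pos: [0.617, -0.006, 0.2545]
ee_rot: [-0.001, 0.002, 1.0, -0.001]
contact_force: [-0.2, -0.1, -2.6]
gripper_width: 0.0286
shift [ 0.2273 -0.6635  0.0245] turn [-0.0004 -0.0003 -0.0007]
t 13.5833 [ 0.617  -0.006   0.2545] F [-0.21 -0.12 -2.61] w 0.0286
```

```bash
python3 -m handwheel '[[0.03,-0.08,0,0,0,0],[0.08,-0.22,0,0,0,0],[0.13,-0.36,0,0,0,0],[0.18,-0.5,0,0,0,0],[0.22,-0.61,0,0,0,0],[0.228,-0.66,0.02,0,0,0],[0.228,-0.664,0.02,0,0,0],[0.228,-0.664,0.02,0,0,0]]'; python3 -m handwheel '[[0,0,0.1,0,0,0],[0,0,0.2,0,0,0],[0,0,0.3,0,0,0],[0,0,0.4,0,0,0],[0,0,0.5,0,0,0],[0,0,0.5,0,0,0],[0,0,0.5,0,0,0]]'
python3 - <<'E'
from h import *
d=snap('top','t9.png');s=snap('side','s9.png')
p=sensors.read_state()['ee_pos'];b=p-[0,0,.089-.032]
print('ball exp',b,proj(d,b),proj(s,b))
i2=cv2.cvtColor(s['pixels'],cv2.COLOR_RGB2BGR)
cv2.imwrite('pics/c9.png',cv2.resize(i2[60:180,220:350],(650,600),interpolation=cv2.INTER_CUBIC))
E
python3 go.py "(.571,-.1385,.125)"
```

```text
clock: 14.25
ee_pos: [0.5711, -0.1369, 0.25]
ee_rot: [-0.001, 0.002, 1.0, -0.001]
contact_force: [-0.3, 0.9, -2.0]
gripper_width: 0.0283
clock: 14.83
ee_pos: [0.5709, -0.1345, 0.149]
ee_rot: [-0.003, -0.0, 1.0, 0.0]
contact_force: [0.9, -0.4, -1.8]
gripper_width: 0.0283
ball exp [ 0.57218671 -0.13593215  0.0941018 ] [317.98129768 177.8332228 ] [256.37085174 140.55903216]
shift [ 0.0058 -0.0127  0.1305] turn [-0.0002 -0.0002 -0.0002]
t 14.9333 [ 0.5722 -0.1359  0.1511] F [-0.39  0.19 -2.76] w 0.0284
```

View pics/c9.png

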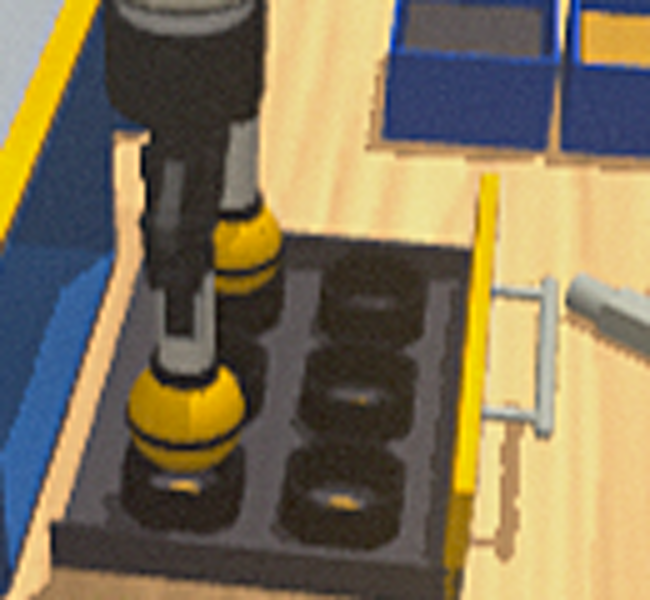

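```bash
python3 -m handwheel '[[0.005,-0.01,0.04,0,0,0],[0.005,-0.012,0.08,0,0,0],[0.005,-0.012,0.11,0,0,0],[0.005,-0.012,0.13,0,0,0],[0.005,-0.012,0.13,0,0,0],[0.005,-0.012,0.13,0,0,0]]';python3 -m handwheel '[[0,0,0,0,0,0],[0,0,0,0,0,0],[0,0,0,0,0,0],[0,0,0,0,0,0],[0,0,0,0,0,0]]' 0.1; python3 go.py; python3 -m handwheel '[[0,0,0,0,0,0],[0,0,0,0,0,0],[0,0,-0.05,0,0,0],[0,0,-0.15,0,0,0],[0,0,-0.3,0,0,0],[0,0,-0.45,0,0,0],[0,0,-0.6,0,0,0],[0,0,-0.62,0,0,0]]' -0.6;  python3 - <<'E'
from h import *
s=snap('side','s10.png')
i2=cv2.cvtColor(s['pixels'],cv2.COLOR_RGB2BGR)
cv2.imwrite('pics/c10.png',cv2.resize(i2[60:180,220:350],(650,600),interpolation=cv2.INTER_CUBIC))
lamps(s)
E
python3 go.py "(.4625,.1135,.25)"
```

```text
clock: 15.43
ee_pos: [0.5737, -0.1436, 0.1276]
ee_rot: [0.003, 0.002, 1.0, -0.004]
contact_force: [2.3, -8.4, 4.9]
gripper_width: 0.0284
clock: 15.85
ee_pos: [0.5735, -0.143, 0.1273]
ee_rot: [0.003, 0.002, 1.0, -0.004]
contact_force: [-0.2, 0.1, -0.6]
gripper_width: 0.0386
t 15.85 [ 0.5735 -0.143   0.1273] F [-0.2   0.12 -0.58] w 0.0386
clock: 16.52
ee_pos: [0.5757, -0.1428, 0.2579]
ee_rot: [0.008, 0.002, 1.0, -0.004]
contact_force: [1.9, -0.9, 0.5]
gripper_width: 0.0686
330.0 326.0 22.0 1025.0 [0.3648 0.3351]
308.5 279.1 15.4 660.0 [0.41   0.2371]
288.1 231.3 13.3 473.5 [0.4627 0.1146]
365.0 187.0 13.6 365.5 [ 0.2763 -0.0607]
256.0 146.0 11.4 344.0 [ 0.5808 -0.1903]
265.8 108.1 10.1 252.0 [ 0.5763 -0.391 ]
314.0 137.0 42.3 363.5 [ 0.4151 -0.2571]
349.5 67.5 14.2 218.0 [ 0.2967 -0.7096]
225.0 86.0 35.8 474.5 [ 0.7355 -0.5099]
shift [0.5675 1.2786 0.0129] turn [-0.0013  0.0023 -0.0006]
t 16.5667 [ 0.575  -0.1426  0.2563] F [ 0.66 -0.3   0.05] w 0.0685
```

View pics/c10.png

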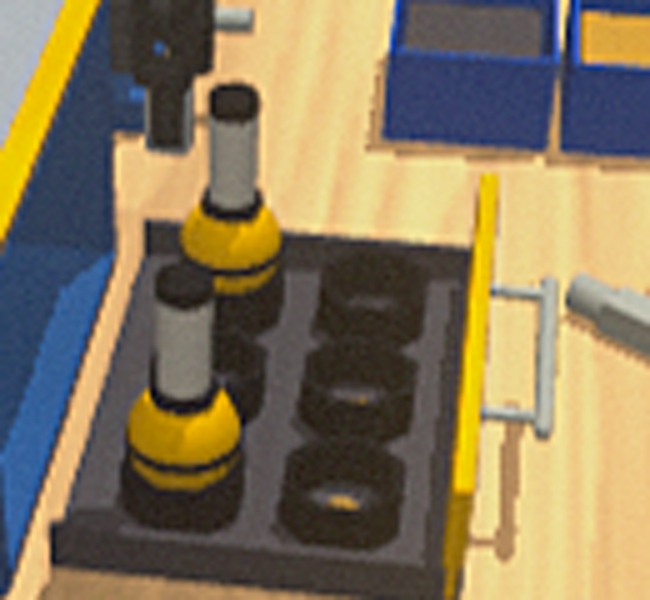

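Both lamps stand upright in rings 6 and 4. Next is the lamp at (.4627,.1135), for ring 3.

```bash
python3 -m handwheel '[[0.08,0.18,0,0,0,0],[0.16,0.36,0,0,0.001,0],[0.24,0.54,0,0,0.002,0],[0.32,0.72,0,-0.001,0.002,0],[0.39,0.88,0,-0.001,0.002,0],[0.39,0.88,0,-0.001,0.002,0]]';python3 go.py "(.4625,.1135,.24)"
```

```text
clock: 17.07
ee_pos: [0.4943, 0.0408, 0.253]
ee_rot: [-0.001, -0.003, 1.0, 0.001]
contact_force: [-0.0, -0.4, -0.4]
gripper_width: 0.0679
shift [0.1567 0.3645 0.0656] turn [ 0.0002 -0.0002  0.001 ]
t 17.0667 [0.4943 0.0408 0.253 ] F [-0.02 -0.39 -0.36] w 0.0679
```

```bash
python3 -m handwheel '[[0.07,0.18,0,0,0,0],[0.14,0.33,0.05,0,0,0.001],[0.157,0.365,0.065,0,0,0.001],[0.157,0.365,0.065,0,0,0.001],[0.157,0.365,0.065,0,0,0.001]]';python3 - <<'E'
from h import *
d=snap('wrist','w11.png');lamps(d)
E
python3 go.py "(.4625,.1135,.089)"
```

```text
clock: 17.48
ee_pos: [0.4623, 0.1132, 0.2398]
ee_rot: [-0.001, -0.001, 1.0, 0.0]
contact_force: [0.3, -1.6, -0.2]
gripper_width: 0.0682
45.5 265.0 22.7 1053.0 [ 0.597  -0.1847]
62.7 185.7 9.6 183.0 [ 0.4811 -0.135 ]
257.1 171.2 24.2 1483.0 [0.4623 0.1124]
31.5 144.0 31.9 664.0 [ 0.4284 -0.1612]
368.2 126.5 22.5 1158.0 [0.4079 0.2449]
464.7 88.9 37.3 2211.5 [0.366  0.3502]
85.0 2.6 30.1 1097.0 [ 0.2814 -0.0676]
shift [7.000e-04 5.400e-03 7.551e-01] turn [ 0.     -0.0002 -0.0001]
t 17.5333 [0.4629 0.1124 0.24  ] F [ 1.04 -0.16  0.23] w 0.0689
```

View pics/w11.png

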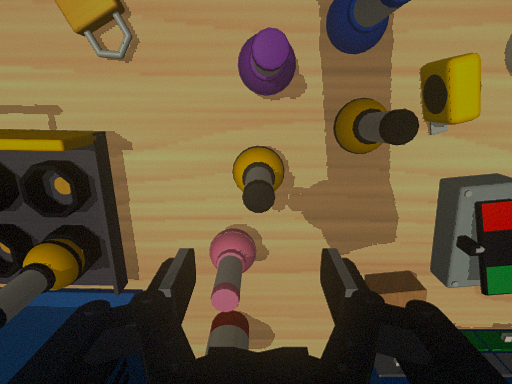

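```bash
python3 -m handwheel '[[0,0.005,0.1,0,0,0],[0,0.005,0.25,0,0,0],[0,0.005,0.4,0,0,0],[0,0.005,0.55,0,0,0],[0,0.005,0.68,0,0,0],[0,0.005,0.74,0,0,0],[0,0.005,0.755,0,0,0],[0,0.005,0.755,0,0,0]]' -0.5; python3 -m handwheel '[[0,0,0,0,0,0],[0,0,0,0,0,0],[0,0,0,0,0,0],[0,0,0,0,0,0],[0,0,0,0,0,0]]' 1 80; python3 -m handwheel '[[0,0,-0.1,0,0,0],[0,0,-0.25,0,0,0],[0,0,-0.4,0,0,0],[0,0,-0.55,0,0,0],[0,0,-0.7,0,0,0],[0,0,-0.8,0,0,0],[0,0,-0.8,0,0,0]]'; python3 go.py "(.48,-.06,.25)" "(.48,-.331,.25)"
```

```text
clock: 18.2
ee_pos: [0.463, 0.1118, 0.0884]
ee_rot: [-0.001, 0.002, 1.0, -0.0]
contact_force: [0.6, 0.3, 0.4]
gripper_width: 0.064
clock: 18.62
ee_pos: [0.4641, 0.1122, 0.0897]
ee_rot: [-0.0, 0.002, 1.0, 0.0]
contact_force: [-0.1, 0.7, 6.6]
gripper_width: 0.0287
clock: 19.2
ee_pos: [0.4663, 0.1128, 0.2541]
ee_rot: [0.004, 0.002, 1.0, 0.001]
contact_force: [1.1, 0.5, -3.0]
gripper_width: 0.0287
shift [-0.0711 -0.8639  0.0189] turn [ 0.0004  0.0013 -0.0005]
shift [-0.0754 -2.2188  0.0152] turn [ 0.0004  0.0013 -0.0005]
t 19.2 [0.4663 0.1128 0.2541] F [ 1.07  0.55 -3.01] w 0.0287
```

```bash
python3 -m handwheel '[[-0.01,-0.1,0,0,0,0],[-0.02,-0.25,0,0,0.001,0],[-0.03,-0.4,0,0,0.001,0],[-0.04,-0.55,0,0,0.001,0],[-0.05,-0.7,0,0,0.001,0],[-0.06,-0.85,0,0,0.001,0],[-0.06,-0.97,0,0,0.001,0],[-0.06,-0.97,0,0,0.001,0]]'; python3 go.py "(.48,-.331,.25)"
```

```text
clock: 19.87
ee_pos: [0.4763, -0.0871, 0.2524]
ee_rot: [-0.0, 0.005, 1.0, -0.0]
contact_force: [0.4, -0.3, -2.4]
gripper_width: 0.0287
shift [-0.0319 -1.2194  0.0124] turn [-0.     -0.     -0.0017]
t 19.8667 [ 0.4763 -0.0871  0.2524] F [ 0.43 -0.31 -2.42] w 0.0287
```

```bash
python3 -m handwheel '[[-0.01,-0.1,0,0,0,0],[-0.015,-0.25,0,0,0,-0.001],[-0.02,-0.4,0,0,0,-0.0015],[-0.02,-0.55,0,0,0,-0.0015],[-0.025,-0.7,0,0,0,-0.0015],[-0.025,-0.85,0,0,0,-0.0015],[-0.025,-0.96,0,0,0,-0.0015],[-0.025,-0.96,0,0,0,-0.0015]]'; python3 go.py "(.48,-.331,.25)"
```

```text
clock: 20.53
ee_pos: [0.4772, -0.2842, 0.2511]
ee_rot: [-0.001, 0.004, 1.0, -0.002]
contact_force: [-0.1, -0.6, -2.7]
gripper_width: 0.0286
shift [-0.016  -0.2338  0.0063] turn [-0.0005 -0.0004 -0.0013]
t 20.5333 [ 0.4772 -0.2842  0.2511] F [-0.15 -0.55 -2.73] w 0.0286
```

```bash
python3 -m handwheel '[[-0.005,-0.1,0,0,0,0],[-0.013,-0.2,0,0,0,-0.001],[-0.014,-0.234,0.03,0,0,-0.001],[-0.014,-0.234,0.1,0,0,-0.001],[-0.014,-0.234,0.2,0,0,-0.001],[-0.014,-0.234,0.3,0,0,-0.001],[-0.014,-0.234,0.4,0,0,-0.001],[-0.014,-0.234,0.48,0,0,-0.001],[-0.014,-0.234,0.5,0,0,-0.001],[-0.014,-0.234,0.5,0,0,-0.001]]'
python3 - <<'E'
from h import *
s=snap('side','s12.png')
p=sensors.read_state()['ee_pos'];b=p-[0,0,.089-.032]
print('ball exp',b,proj(s,b))
i2=cv2.cvtColor(s['pixels'],cv2.COLOR_RGB2BGR)
cv2.imwrite('pics/c12.png',cv2.resize(i2[60:180,220:350],(650,600),interpolation=cv2.INTER_CUBIC))
E
python3 go.py "(.480,-.3315,.126)"
```

```text
clock: 21.37
ee_pos: [0.4782, -0.3295, 0.149]
ee_rot: [-0.003, 0.001, 1.0, -0.0]
contact_force: [-0.4, -0.4, -2.9]
gripper_width: 0.028
ball exp [ 0.47910196 -0.33030539  0.09350375] [295.69613713 104.23892879]
shift [-0.005  -0.0057  0.1225] turn [-0.0003 -0.0007 -0.0002]
t 21.4167 [ 0.4791 -0.3303  0.1505] F [ 0.62 -0.43 -1.73] w 0.0285
```

View pics/c12.png

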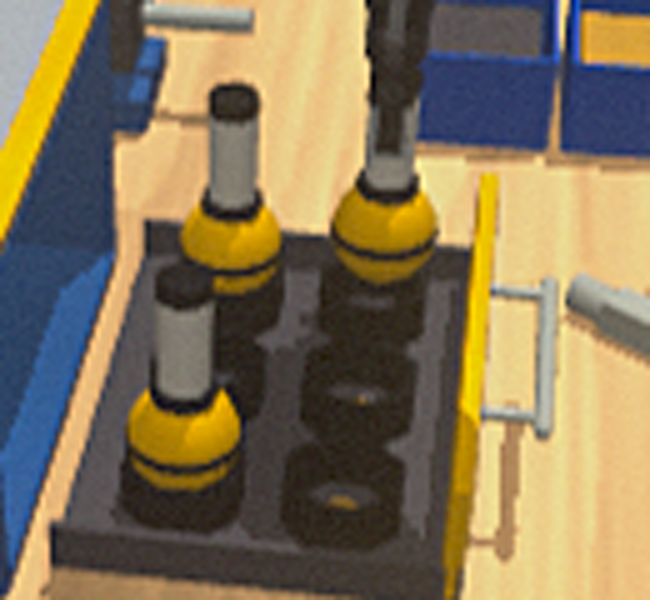

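```bash
python3 -m handwheel '[[-0.005,-0.006,0.04,0,0,0],[-0.005,-0.006,0.08,0,0,0],[-0.005,-0.006,0.11,0,0,0],[-0.005,-0.006,0.122,0,0,0],[-0.005,-0.006,0.122,0,0,0],[-0.005,-0.006,0.122,0,0,0]]';python3 -m handwheel '[[0,0,0,0,0,0],[0,0,0,0,0,0],[0,0,0,0,0,0],[0,0,0,0,0,0],[0,0,0,0,0,0]]' 0.1; python3 go.py; python3 -m handwheel '[[0,0,0,0,0,0],[0,0,0,0,0,0],[0,0,-0.05,0,0,0],[0,0,-0.15,0,0,0],[0,0,-0.3,0,0,0],[0,0,-0.45,0,0,0],[0,0,-0.6,0,0,0],[0,0,-0.62,0,0,0]]' -0.6;  python3 - <<'E'
from h import *
s=snap('side','s13.png')
cv2.imwrite('pics/s13b.png',cv2.cvtColor(s['pixels'],cv2.COLOR_RGB2BGR))
lamps(s); lamps(snap('top','t13.png'))
E
python3 go.py "(.408,.2367,.25)"
```

```text
clock: 21.92
ee_pos: [0.4807, -0.332, 0.1265]
ee_rot: [-0.001, 0.001, 1.0, -0.001]
contact_force: [1.0, -1.1, -1.4]
gripper_width: 0.0289
clock: 22.33
ee_pos: [0.4806, -0.3319, 0.1265]
ee_rot: [-0.001, 0.001, 1.0, -0.001]
contact_force: [-0.3, -0.2, 0.1]
gripper_width: 0.0384
t 22.3333 [ 0.4806 -0.3319  0.1265] F [-0.35 -0.16  0.06] w 0.0384
clock: 23.0
ee_pos: [0.4832, -0.3335, 0.257]
ee_rot: [0.003, 0.001, 1.0, -0.004]
contact_force: [0.9, -1.1, -0.1]
gripper_width: 0.0682
330.0 326.0 22.0 1022.0 [0.3648 0.3351]
308.7 279.2 15.2 644.0 [0.4097 0.2371]
365.0 188.5 13.6 360.0 [ 0.2766 -0.055 ]
256.4 146.4 11.3 337.5 [ 0.5792 -0.1885]
295.1 111.0 10.1 271.0 [ 0.4804 -0.3878]
265.9 108.2 10.1 252.5 [ 0.5759 -0.3909]
314.5 134.0 39.3 344.0 [ 0.4141 -0.2723]
349.5 67.5 14.2 219.0 [ 0.2967 -0.7096]
225.0 86.5 36.2 475.0 [ 0.7348 -0.5066]
495.0 272.0 20.0 635.5 [ 0.2985 -0.687 ]
160.0 244.5 11.8 238.0 [0.3661 0.3377]
351.5 231.0 51.6 363.0 [ 0.4164 -0.2484]
193.3 230.9 9.7 240.0 [0.4091 0.237 ]
382.5 213.0 8.7 120.5 [ 0.4732 -0.3441]
383.5 183.0 8.6 127.0 [ 0.5661 -0.3478]
56.5 160.0 23.8 1120.5 [0.6213 0.6665]
361.5 137.5 61.6 826.0 [ 0.7077 -0.28  ]
shift [3.7340e-01 2.8439e+00 1.3000e-03] turn [-0.0007  0.0002 -0.0003]
t 23.1 [ 0.4817 -0.3322  0.253 ] F [-0.19 -0.06 -0.3 ] w 0.0685
```

View pics/s13.png

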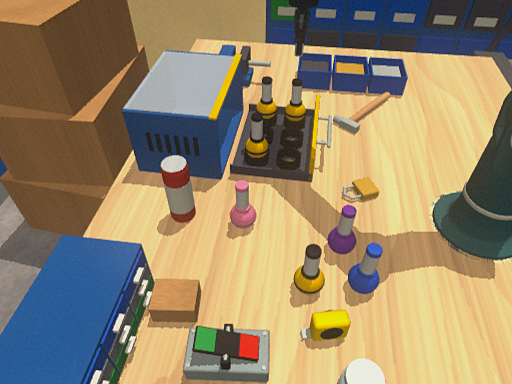

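Three lamps stand in rings 6, 4 and 3. Now the last one, at (.409,.237).

```bash
python3 -m handwheel '[[0.03,0.2,0,0,0,0],[0.05,0.4,0,0,0,0],[0.08,0.6,0,0,0,0],[0.1,0.8,0,0,0,0],[0.12,1,0,0,0,0],[0.12,1,0,0,0,0]]';python3 -m handwheel '[[0.03,0.2,0,0,0,0],[0.05,0.4,0,0,0,0],[0.08,0.6,0,0,0,0],[0.1,0.8,0,0,0,0],[0.12,1,0,0,0,0],[0.12,1,0,0,0,0]]';python3 go.py "(.408,.2367,.24)"
```

```text
clock: 23.6
ee_pos: [0.4566, -0.1239, 0.2506]
ee_rot: [-0.001, -0.005, 1.0, -0.0]
contact_force: [0.5, -0.6, -0.8]
gripper_width: 0.0681
clock: 24.1
ee_pos: [0.4288, 0.0832, 0.2497]
ee_rot: [-0.002, -0.01, 1.0, 0.001]
contact_force: [0.1, -0.6, -0.0]
gripper_width: 0.0682
shift [0.0885 0.7693 0.0502] turn [ 0.0003 -0.0007  0.0032]
t 24.1 [0.4288 0.0832 0.2497] F [ 0.13 -0.59 -0.03] w 0.0682
```

```bash
python3 -m handwheel '[[0.02,0.2,0,0,0,0.001],[0.05,0.4,0,0,0,0.002],[0.07,0.6,0.02,0,0,0.003],[0.088,0.74,0.05,0,0,0.003],[0.088,0.77,0.05,0,0,0.003],[0.088,0.77,0.05,0,0,0.003],[0.088,0.77,0.05,0,0,0.003]]';python3 - <<'E'
from h import *
d=snap('wrist','w14.png');lamps(d)
E
python3 go.py "(.409,.2367,.089)"
```

```text
clock: 24.68
ee_pos: [0.408, 0.2356, 0.2392]
ee_rot: [-0.003, -0.001, 1.0, 0.0]
contact_force: [0.1, -1.3, 0.2]
gripper_width: 0.0682
257.1 173.1 24.2 1396.5 [0.4096 0.2349]
344.5 139.5 31.8 1609.5 [0.368  0.3404]
0.0 54.0 18.0 306.0 [ 0.2749 -0.0482]
shift [-0.0074  0.0084  0.7522] turn [ 0.0001 -0.0009 -0.0001]
t 24.7333 [0.4084 0.235  0.2394] F [-0.21 -0.78 -0.12] w 0.0684
```

View pics/w14.png

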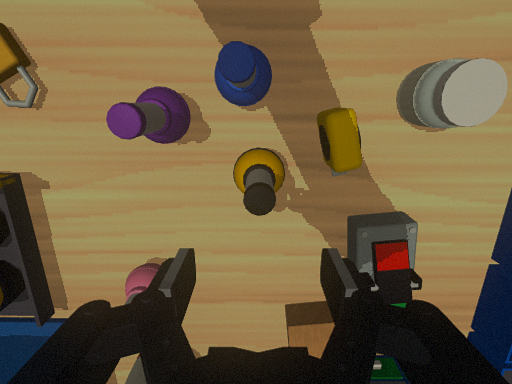

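```bash
python3 -m handwheel '[[-0.005,0.005,0.1,0,0,0],[-0.005,0.007,0.25,0,0,0],[-0.005,0.007,0.4,0,0,0],[-0.005,0.007,0.55,0,0,0],[-0.005,0.007,0.68,0,0,0],[-0.005,0.007,0.74,0,0,0],[-0.005,0.007,0.752,0,0,0],[-0.005,0.007,0.752,0,0,0]]' -0.5; python3 -m handwheel '[[0,0,0,0,0,0],[0,0,0,0,0,0],[0,0,0,0,0,0],[0,0,0,0,0,0],[0,0,0,0,0,0]]' 1 80; python3 -m handwheel '[[0,0,-0.1,0,0,0],[0,0,-0.25,0,0,0],[0,0,-0.4,0,0,0],[0,0,-0.55,0,0,0],[0,0,-0.7,0,0,0],[0,0,-0.8,0,0,0],[0,0,-0.8,0,0,0]]'; python3 go.py "(.482,-.141,.25)"
```

```text
clock: 25.4
ee_pos: [0.4088, 0.2345, 0.0886]
ee_rot: [-0.003, 0.002, 1.0, -0.001]
contact_force: [-0.4, -0.2, 0.2]
gripper_width: 0.0641
clock: 25.82
ee_pos: [0.4098, 0.2353, 0.09]
ee_rot: [-0.002, 0.002, 1.0, 0.0]
contact_force: [-1.6, -0.2, 7.5]
gripper_width: 0.0287
clock: 26.4
ee_pos: [0.4124, 0.2364, 0.2544]
ee_rot: [0.002, 0.001, 1.0, 0.002]
contact_force: [-0.7, 0.1, -3.1]
gripper_width: 0.0283
shift [-0.3536 -1.8862  0.0138] turn [ 0.0008  0.0005 -0.0005]
t 26.4 [0.4124 0.2364 0.2544] F [-0.66  0.08 -3.07] w 0.0283
```

```bash
python3 -m handwheel '[[-0.02,-0.1,0,0,0,0],[-0.05,-0.24,0,0,0,0],[-0.08,-0.38,0,0,0,0],[-0.1,-0.52,0,0,0,0],[-0.13,-0.66,0,0,0,0],[-0.15,-0.8,0,0,0,0],[-0.17,-0.92,0,0,0,0],[-0.17,-0.92,0,0,0,0]]'; python3 go.py "(.482,-.141,.25)"
```

```text
clock: 27.07
ee_pos: [0.4454, 0.0467, 0.2523]
ee_rot: [0.001, 0.005, 1.0, 0.001]
contact_force: [0.5, -0.4, -2.9]
gripper_width: 0.0283
shift [-0.1927 -0.9368  0.0098] turn [ 0.0003  0.0002 -0.0016]
t 27.0667 [0.4454 0.0467 0.2523] F [ 0.46 -0.4  -2.93] w 0.0283
```

```bash
python3 -m handwheel '[[-0.02,-0.1,0,0,0,0],[-0.05,-0.24,0,0,0,0],[-0.08,-0.38,0,0,0,-0.001],[-0.11,-0.52,0,0,0,-0.0016],[-0.14,-0.66,0,0,0,-0.0016],[-0.17,-0.8,0,0,0,-0.0016],[-0.192,-0.91,0,0,0,-0.0016],[-0.192,-0.937,0,0,0,-0.0016],[-0.192,-0.937,0,0,0,-0.0016]]'; python3 -m handwheel '[[0,0,0.1,0,0,0],[0,0,0.2,0,0,0],[0,0,0.3,0,0,0],[0,0,0.4,0,0,0],[0,0,0.5,0,0,0],[0,0,0.5,0,0,0],[0,0,0.5,0,0,0]]'
python3 - <<'E'
from h import *
s=snap('side','s15.png')
i2=cv2.cvtColor(s['pixels'],cv2.COLOR_RGB2BGR)
cv2.imwrite('pics/c15.png',cv2.resize(i2[60:180,220:350],(650,600),interpolation=cv2.INTER_CUBIC))
E
python3 go.py "(.4835,-.1415,.1255)"
```

```text
clock: 27.82
ee_pos: [0.4809, -0.1425, 0.2506]
ee_rot: [-0.001, 0.002, 1.0, 0.001]
contact_force: [0.5, 0.4, -2.8]
gripper_width: 0.0284
clock: 28.4
ee_pos: [0.4797, -0.1406, 0.1497]
ee_rot: [-0.002, 0.001, 1.0, 0.001]
contact_force: [-0.3, -0.2, -3.3]
gripper_width: 0.0281
shift [-0.0138 -0.0017  0.1264] turn [ 0.0003 -0.0003 -0.0003]
t 28.45 [ 0.4808 -0.1412  0.1508] F [ 0.97 -0.32 -1.49] w 0.0283
```

View pics/c15.png

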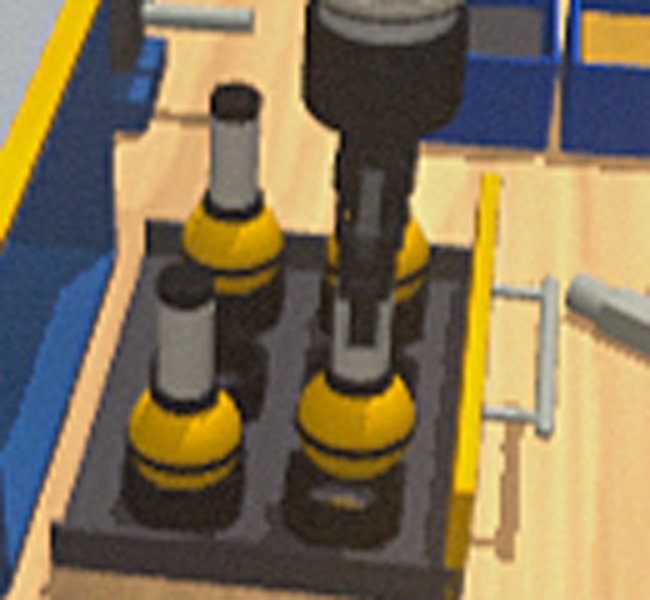

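```bash
python3 -m handwheel '[[-0.012,-0.002,0.04,0,0,0],[-0.013,-0.002,0.08,0,0,0],[-0.013,-0.002,0.11,0,0,0],[-0.013,-0.002,0.125,0,0,0],[-0.013,-0.002,0.125,0,0,0],[-0.013,-0.002,0.125,0,0,0]]';python3 -m handwheel '[[0,0,0,0,0,0],[0,0,0,0,0,0],[0,0,0,0,0,0],[0,0,0,0,0,0],[0,0,0,0,0,0]]' 0.1; python3 go.py; python3 -m handwheel '[[0,0,0,0,0,0],[0,0,0,0,0,0],[0,0,-0.05,0,0,0],[0,0,-0.15,0,0,0],[0,0,-0.3,0,0,0],[0,0,-0.45,0,0,0],[0,0,-0.6,0,0,0],[0,0,-0.62,0,0,0]]' -0.6; python3 -m handwheel '[[0.15,0,0,0,0,0],[0.3,0,0,0,0,0],[0.45,0,0,0,0,0],[0.5,0,0,0,0,0],[0.5,0,0,0,0,0]]' 1
python3 - <<'E'
from h import *
s=snap('side','s16.png');d=snap('top','t16.png')
im=cv2.cvtColor(d['pixels'],cv2.COLOR_RGB2BGR)
cv2.imwrite('pics/c16.png',cv2.resize(im[120:260,285:435],(640,597),interpolation=cv2.INTER_CUBIC))
E
python3 go.py "(.37,-.23,.2)" "(.37,-.23,.06)"
```

```text
clock: 28.95
ee_pos: [0.484, -0.1423, 0.1264]
ee_rot: [-0.0, 0.001, 1.0, 0.001]
contact_force: [-1.1, -1.5, 3.5]
gripper_width: 0.0283
clock: 29.37
ee_pos: [0.4839, -0.1421, 0.1263]
ee_rot: [-0.0, 0.001, 1.0, 0.001]
contact_force: [0.5, 1.0, -0.2]
gripper_width: 0.0386
t 29.3667 [ 0.4839 -0.1421  0.1263] F [ 0.55  1.   -0.23] w 0.0386
clock: 30.03
ee_pos: [0.4868, -0.1432, 0.2562]
ee_rot: [0.005, 0.001, 1.0, 0.0]
contact_force: [0.8, -0.7, -0.5]
gripper_width: 0.0685
clock: 30.45
ee_pos: [0.3846, -0.143, 0.2556]
ee_rot: [0.005, 0.002, 1.0, 0.0]
contact_force: [-0.4, 0.2, 1.1]
gripper_width: 0.0076
shift [ 0.0901 -0.4355  0.279 ] turn [-0.      0.0018 -0.0004]
shift [ 0.098  -0.4354  0.979 ] turn [-0.      0.0018 -0.0004]
t 30.55 [ 0.3876 -0.1429  0.256 ] F [ 0.21 -0.32  1.03] w -0.0001
```

View pics/s16.png

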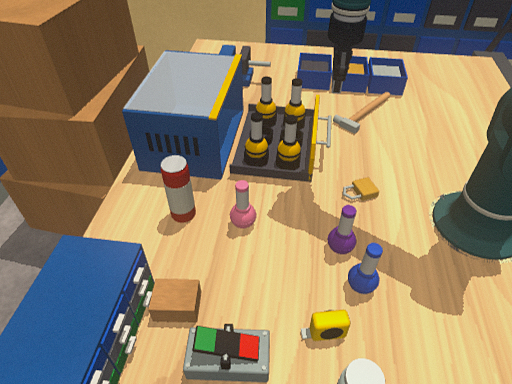

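View pics/c16.png

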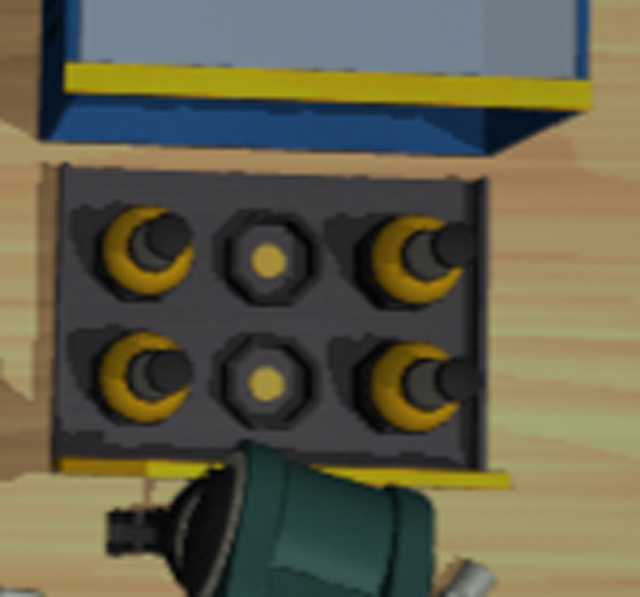

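All four lamps stand upright in rings 1, 3, 4 and 6: side (257,150), (289,150), (266,108) and (296,110). Next I'll shut the tray by pushing on the handle bar with closed fingers.

```bash
python3 - <<'E'
from h import *
d=load('top0.png')
im=cv2.cvtColor(d['pixels'],cv2.COLOR_RGB2BGR)
cv2.imwrite('pics/hd.png',cv2.resize(im[215:260,290:410],(800,300),interpolation=cv2.INTER_CUBIC))
E
python3 go.py "(.345,-.236,.19)" "(.345,-.236,.055)"
```

```text
shift [ 0.2156 -0.4659  0.3276] turn [-0.      0.0018 -0.0004]
shift [ 0.2232 -0.4657  1.0026] turn [-0.      0.0018 -0.0004]
t 30.55 [ 0.3876 -0.1429  0.256 ] F [ 0.21 -0.32  1.03] w -0.0001
```

View pics/hd.png

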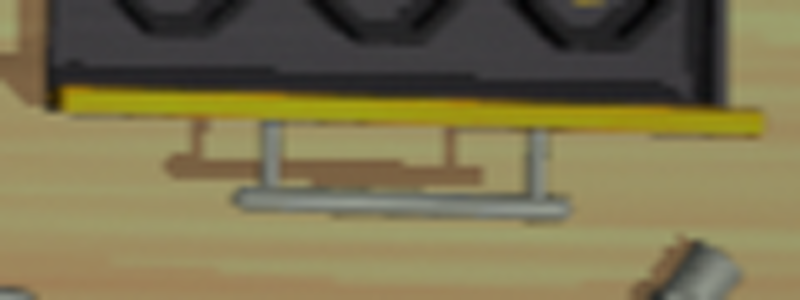

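```bash
python3 -c "
from h import *
print(ray(load('top0.png'),350,245.3,.076))"; python3 -m handwheel '[[0.05,-0.12,0.08,0,0.0005,0],[0.1,-0.24,0.16,0,0.001,0],[0.15,-0.36,0.24,0,0.0018,0],[0.21,-0.45,0.32,0,0.0018,0],[0.216,-0.466,0.32,0,0.0018,0],[0.216,-0.466,0.32,0,0.0018,0]]'; python3 go.py "(.345,-.236,.055)"
```

```text
[ 0.37440794 -0.23451524  0.076     ]
clock: 31.05
ee_pos: [0.345, -0.2371, 0.1909]
ee_rot: [-0.001, 0.003, 1.0, -0.0]
contact_force: [-0.2, 0.4, 0.5]
gripper_width: -0.0001
shift [-0.0013  0.0057  0.6795] turn [-0.0001 -0.0003 -0.0008]
t 31.05 [ 0.345  -0.2371  0.1909] F [-0.25  0.4   0.47] w -0.0001
```

```bash
python3 -m handwheel '[[0.01,0.006,0.1,0,0,0],[0.02,0.006,0.22,0,0,0],[0.02,0.006,0.35,0,0,0],[0.02,0.006,0.48,0,0,0],[0.02,0.006,0.6,0,0,0],[0.02,0.006,0.66,0,0,-0.001],[0.02,0.006,0.68,0,0,-0.001],[0.02,0.006,0.68,0,0,-0.001]]';  python3 - <<'E'
from h import *
s=snap('side','s17.png')
E
python3 go.py "(.365,-.235,.055)" "(.565,-.2385,.055)"
```

```text
clock: 31.72
ee_pos: [0.3419, -0.2353, 0.0545]
ee_rot: [-0.001, -0.001, 1.0, 0.0]
contact_force: [0.0, -0.4, -0.0]
gripper_width: -0.0002
shift [-0.1144  0.0034  0.0008] turn [-0.0001 -0.0002  0.0003]
shift [-1.1143e+00 -1.6200e-02 -4.0000e-04] turn [-0.0001 -0.0002  0.0003]
t 31.7667 [ 0.3421 -0.2357  0.0552] F [0.39 0.22 0.65] w 0.0005
```

View pics/s17.png

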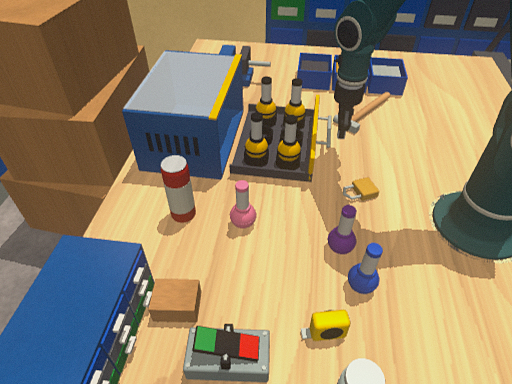

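```bash
python3 -m handwheel '[[-0.02,0,0,0,0,0],[-0.04,0,0,0,0,0],[-0.05,0,0,0,0,0],[-0.06,0,0,0,0,0],[-0.07,0,0,0,0,0],[-0.08,0,0,0,0,0],[-0.09,0,0,0,0,0],[-0.1,0,0,0,0,0],[-0.112,0,0,0,0,0],[-0.124,0,0,0,0,0],[-0.138,0,0,0,0,0],[-0.152,0,0,0,0,0],[-0.166,0,0,0,0,0],[-0.18,0,0,0,0,0],[-0.194,0,0,0,0,0],[-0.208,0,0,0,0,0],[-0.222,0,0,0,0,0],[-0.236,0,0,0,0,0],[-0.248,0,0,0,0,0],[-0.256,0,0,0,0,0]]'
python3 - <<'E'
from h import *
s=snap('side','s18.png');d=snap('top','t18.png')
E
python3 go.py "(.565,-.2385,.055)"
```

```text
clock: 33.43
ee_pos: [0.3938, -0.2356, 0.0551]
ee_rot: [-0.0, -0.001, 1.0, -0.0]
contact_force: [-1.7, -1.2, 0.6]
gripper_width: 0.0001
shift [-8.546e-01 -1.800e-02  5.000e-04] turn [-0.0001 -0.0001  0.0004]
t 33.5333 [ 0.3941 -0.2354  0.0552] F [-0.51 -0.4  -0.61] w -0.0004
```

View pics/s18.png

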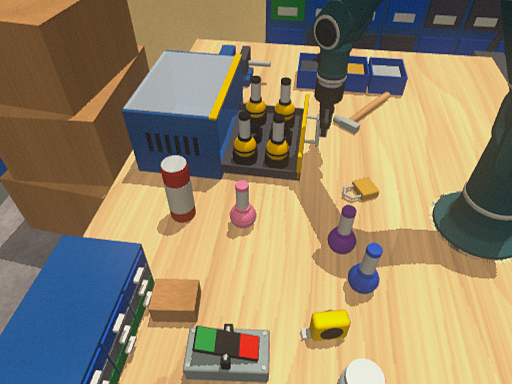

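The tray is moving and the lamps are upright. Continuing at the same gentle pace.

```bash
python3 -m handwheel '[[-0.008,0,0,0,0,0],[-0.018,0,0,0,0,0],[-0.03,0,0,0,0,0],[-0.045,-0.001,0,0,0,0],[-0.06,-0.001,0,0,0,0],[-0.075,-0.001,0,0,0,0],[-0.09,-0.002,0,0,0,0],[-0.105,-0.002,0,0,0,0],[-0.12,-0.002,0,0,0,0],[-0.135,-0.003,0,0,0,0],[-0.15,-0.003,0,0,0,0],[-0.165,-0.003,0,0,0,0],[-0.18,-0.004,0,0,0,0],[-0.195,-0.004,0,0,0,0],[-0.21,-0.004,0,0,0,0],[-0.225,-0.004,0,0,0,0],[-0.24,-0.005,0,0,0,0],[-0.255,-0.005,0,0,0,0],[-0.266,-0.005,0,0,0,0],[-0.272,-0.005,0,0,0,0]]';  python3 -m handwheel '[[-0.008,0,0,0,0,0],[-0.018,0,0,0,0,0],[-0.03,0,0,0,0,0],[-0.045,-0.001,0,0,0,0],[-0.06,-0.001,0,0,0,0],[-0.075,-0.001,0,0,0,0],[-0.09,-0.002,0,0,0,0],[-0.105,-0.002,0,0,0,0],[-0.12,-0.002,0,0,0,0],[-0.135,-0.003,0,0,0,0],[-0.15,-0.003,0,0,0,0],[-0.165,-0.003,0,0,0,0],[-0.18,-0.004,0,0,0,0],[-0.195,-0.004,0,0,0,0],[-0.21,-0.004,0,0,0,0],[-0.225,-0.004,0,0,0,0],[-0.24,-0.005,0,0,0,0],[-0.255,-0.005,0,0,0,0],[-0.266,-0.005,0,0,0,0],[-0.272,-0.005,0,0,0,0]]'
python3 - <<'E'
from h import *
s=snap('side','s19.png');d=snap('top','t19.png')
E
python3 go.py "(.565,-.2385,.055)"
```

```text
clock: 35.2
ee_pos: [0.449, -0.2362, 0.0552]
ee_rot: [0.0, -0.002, 1.0, -0.0]
contact_force: [-2.1, -0.1, -0.3]
gripper_width: 0.0003
clock: 36.87
ee_pos: [0.504, -0.2371, 0.0552]
ee_rot: [0.0, -0.002, 1.0, -0.0]
contact_force: [-1.6, -0.7, 0.1]
gripper_width: 0.0002
shift [-0.3046 -0.0084  0.0014] turn [-0.0001  0.0001  0.0005]
t 36.9667 [ 0.5041 -0.237   0.0552] F [-0.25  0.71 -0.47] w -0.0003
```

View pics/s19.png

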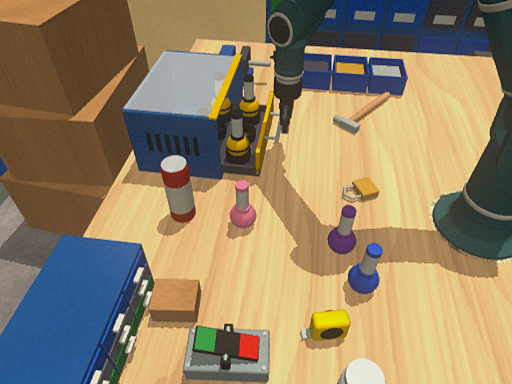

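View pics/t19.png

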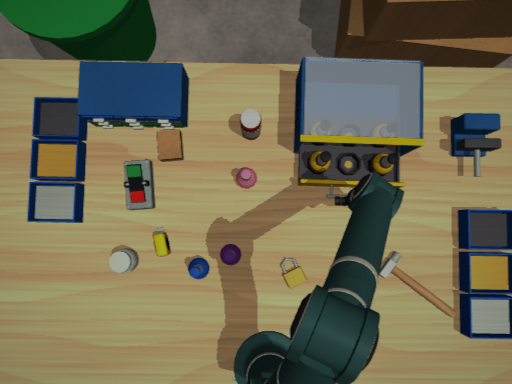

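```bash
python3 -m handwheel '[[-0.008,0,0,0,0,0],[-0.018,0,0,0,0,0],[-0.03,0,0,0,0,0],[-0.045,-0.001,0,0,0,0],[-0.06,-0.001,0,0,0,0],[-0.075,-0.001,0,0,0,0],[-0.09,-0.002,0,0,0,0],[-0.105,-0.002,0,0,0,0],[-0.12,-0.002,0,0,0,0],[-0.135,-0.003,0,0,0,0],[-0.15,-0.003,0,0,0,0],[-0.165,-0.003,0,0,0,0],[-0.18,-0.004,0,0,0,0],[-0.195,-0.004,0,0,0,0],[-0.205,-0.004,0,0,0,0],[-0.215,-0.004,0,0,0,0],[-0.225,-0.005,0,0,0,0],[-0.235,-0.005,0,0,0,0],[-0.24,-0.005,0,0,0,0],[-0.245,-0.005,0,0,0,0]]'; python3 -m handwheel '[[-0.005,0,0,0,0,0],[-0.01,0,0,0,0,0],[-0.015,0,0,0,0,0],[-0.02,0,0,0,0,0],[-0.025,0,0,0,0,0],[-0.03,0,0,0,0,0]]'; python3 -m handwheel '[[-0.004,0,0,0,0,0],[-0.008,0,0,0,0,0],[-0.012,0,0,0,0,0],[-0.016,0,0,0,0,0],[-0.02,0,0,0,0,0]]'
```

```text
clock: 38.63
ee_pos: [0.5532, -0.2378, 0.0552]
ee_rot: [0.0, -0.002, 1.0, -0.0]
contact_force: [-2.1, -1.4, -0.0]
gripper_width: 0.0001
clock: 39.13
ee_pos: [0.5577, -0.2379, 0.0551]
ee_rot: [-0.001, -0.002, 1.0, -0.0]
contact_force: [-8.5, 0.3, 4.8]
gripper_width: 0.0005
clock: 39.55
ee_pos: [0.5577, -0.2379, 0.055]
ee_rot: [-0.005, -0.001, 1.0, 0.001]
contact_force: [-15.1, 0.7, 12.0]
gripper_width: -0.0003
```

The stop was reached: force climbs with no further motion. Backing off and checking.

```bash
python3 -m handwheel '[[0.01,0,0,0,0,0],[0.03,0,0,0,0,0],[0.08,0,0,0,0,0],[0.16,0,0,0,0,0],[0.25,0,0,0,0,0],[0.3,0,0,0,0,0],[0.3,0,0,0,0,0]]'; python3 -m handwheel '[[0.05,0,-0.1,0,0,0],[0.1,0,-0.3,0,0,0],[0.2,0,-0.5,0,0,0],[0.3,0,-0.7,0,0,0],[0.4,0,-0.8,0,0,0],[0.4,0,-0.8,0,0,0]]';python3 - <<'E'
from h import *
s=snap('side','s20.png');d=snap('top','t20.png');snap('wrist','w20.png')
im=cv2.cvtColor(d['pixels'],cv2.COLOR_RGB2BGR)
cv2.imwrite('pics/c20.png',cv2.resize(im[50:180,285:435],(690,598),interpolation=cv2.INTER_CUBIC))
E
python3 go.py "(.48,0.2,.25)" "(.588,.412,.2)"
```

```text
clock: 40.13
ee_pos: [0.4955, -0.2381, 0.0556]
ee_rot: [-0.006, -0.0, 1.0, 0.001]
contact_force: [-0.3, 0.1, 0.1]
gripper_width: -0.0002
clock: 40.63
ee_pos: [0.4175, -0.2407, 0.222]
ee_rot: [-0.001, 0.001, 1.0, 0.0]
contact_force: [0.1, 0.5, -0.6]
gripper_width: -0.0003
shift [-0.3089  2.1915 -0.1628] turn [ 0.0004 -0.0014  0.0002]
shift [-0.8523  3.2503  0.0852] turn [ 0.0004 -0.0014  0.0002]
t 40.7833 [ 0.4184 -0.2383  0.2168] F [-0.59 -0.3  -0.4 ] w 0.0
```

View pics/c20.png

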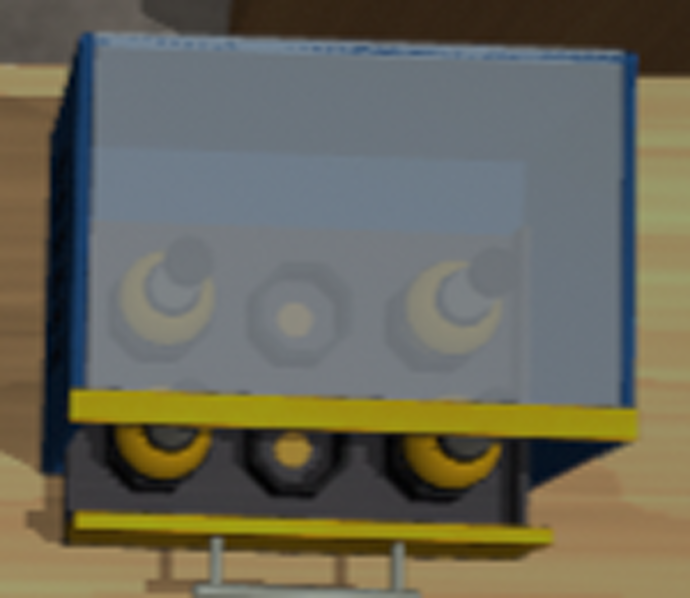

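View pics/s20.png

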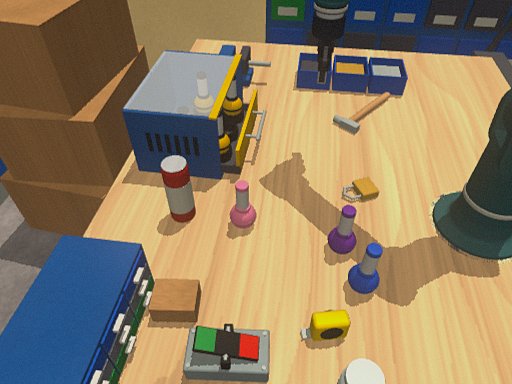

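View pics/w20.png

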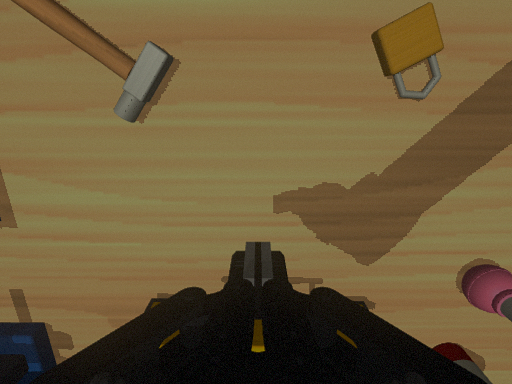

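Run:
```python
from h import *
for f in ['top0.png','t20.png']:
    d=load(f);p=d['pixels'].astype(int)
    # panel top edge yellow, columns 310..330
    hsv=cv2.cvtColor(d['pixels'],cv2.COLOR_RGB2HSV)
    m=cv2.inRange(hsv,(20,200,60),(32,255,255))
    for c in (310,325,372):
        r=np.where(m[:,c])[0]; print(f,c,r)
    for c in (337,345,355):
        print(c,p[170:186,c].sum(1) if f[0]=='t' and f!='top0.png' else p[238:252,c].sum(1))
print(ray(load('top0.png'),350,245.3,.076),ray(load('t20.png'),350,178.3,.076))
```

```text
top0.png 310 [135 136 137 138 139 140 141 228 229 230 231]
top0.png 325 [136 137 138 139 140 141 229 230 231]
top0.png 372 [137 138 139 140 141 142 143 231 232 233]
337 [397 285 285 284 283 272 358 435 339 402 413 419 414 402]
345 [398 286 287 288 289 307 347 440 343 350 410 420 417 402]
355 [412 391 288 289 308 392 315 388 366 313 406 418 419 404]
t20.png 310 [135 136 137 138 139 140 141 144 162 163 164 165 166 167]
t20.png 325 [136 137 138 139 140 141 147 148 149 150 151 152 162 163 164 165 166 167
 168]
t20.png 372 [137 138 139 140 141 142 143 164 165 166]
337 [388 386 380 388 392 373 274 340 399 350 296 385 382 389 401 407]
345 [286 383 381 386 392 386 372 278 369 407 316 385 379 385 402 409]
355 [212 384 384 387 392 387 367 261 358 448 332 332 380 382 397 404]
[ 0.37440794 -0.23451524  0.076     ] [ 0.57428861 -0.23466934  0.076     ]
```

The handle travelled 0.374→0.574, which is 200 mm, so the tray is fully shut with all lamps upright. Now I'll set the rocker to ON.

```bash
python3 -m handwheel '[[-0.02,0.2,-0.05,0,0,0],[-0.05,0.4,-0.1,0,0,0],[-0.08,0.6,-0.1,0,0,0],[-0.11,0.8,-0.1,0,0,0],[-0.15,1,-0.1,0,0,0],[-0.15,1,-0.1,0,0,0]]' 1; python3 -m handwheel '[[-0.05,0.2,0,0,0,0],[-0.1,0.4,0,0,0,0],[-0.16,0.6,0,0,0,0],[-0.22,0.8,0,0,0,0],[-0.28,1,0,0,0,0],[-0.28,1,0,0,0,0]]';python3 go.py "(.588,.413,.2)"
```

```text
clock: 41.28
ee_pos: [0.4497, -0.0295, 0.2356]
ee_rot: [-0.005, -0.007, 1.0, 0.003]
contact_force: [0.2, 0.5, 0.7]
gripper_width: -0.0
clock: 41.78
ee_pos: [0.5033, 0.1798, 0.234]
ee_rot: [-0.006, -0.012, 1.0, 0.004]
contact_force: [-0.9, 0.4, 0.8]
gripper_width: -0.0004
shift [-0.4529  1.1542  0.1739] turn [ 0.0013 -0.002   0.0037]
t 41.7833 [0.5033 0.1798 0.234 ] F [-0.92  0.36  0.76] w -0.0004
```

```bash
python3 -m handwheel '[[-0.07,0.2,0,0,0,0],[-0.14,0.4,0,0,0,0.001],[-0.22,0.6,0.05,0.001,-0.001,0.002],[-0.3,0.8,0.1,0.001,-0.002,0.003],[-0.38,0.97,0.15,0.001,-0.002,0.0037],[-0.4,0.99,0.17,0.001,-0.002,0.0037],[-0.4,0.99,0.17,0.001,-0.002,0.0037]]'; python3 go.py "(.588,.413,.12)" "(.588,.413,.065)"
```

```text
clock: 42.37
ee_pos: [0.5766, 0.385, 0.1949]
ee_rot: [-0.003, -0.003, 1.0, 0.001]
contact_force: [-1.9, -0.7, -0.4]
gripper_width: 0.0
shift [-0.0601  0.1394  0.3744] turn [ 0.0002 -0.0009  0.001 ]
shift [-0.0617  0.1391  0.6494] turn [ 0.0002 -0.0009  0.001 ]
t 42.3667 [0.5766 0.385  0.1949] F [-1.93 -0.69 -0.38] w 0.0
```

```bash
python3 -m handwheel '[[-0.05,0.12,0.05,0,0,0],[-0.06,0.139,0.15,0,0,0],[-0.06,0.139,0.28,0,-0.001,0.001],[-0.06,0.139,0.38,0,-0.001,0.001],[-0.06,0.139,0.46,0,-0.001,0.001],[-0.06,0.139,0.54,0,-0.001,0.001],[-0.06,0.139,0.6,0,-0.001,0.001],[-0.06,0.139,0.64,0,-0.001,0.001],[-0.06,0.139,0.65,0,-0.001,0.001],[-0.06,0.139,0.65,0,-0.001,0.001]]'; python3 -m handwheel '[[0,0,-0.1,0,0,0],[0,0,-0.3,0,0,0],[0,0,-0.5,0,0,0],[0,0,-0.7,0,0,0],[0,0,-0.8,0,0,0]]'; python3 -m handwheel '[[0.2,0,0,0,0,0],[0.4,0,0,0,0,0],[0.6,0.1,0,0,0,0],[0.6,0.2,0,0,0,0],[0.6,0.2,0,0,0,0]]'
python3 - <<'E'
from h import *
s=snap('side','s21.png');d=snap('top','t21.png')
E
```

```text
clock: 43.2
ee_pos: [0.5878, 0.4124, 0.0645]
ee_rot: [-0.0, 0.0, 1.0, 0.0]
contact_force: [0.2, 0.2, 0.2]
gripper_width: 0.0001
clock: 43.62
ee_pos: [0.5896, 0.4135, 0.2307]
ee_rot: [0.003, 0.0, 1.0, 0.003]
contact_force: [1.9, 0.8, 0.6]
gripper_width: 0.0001
clock: 44.03
ee_pos: [0.4649, 0.4588, 0.2309]
ee_rot: [0.002, -0.004, 1.0, 0.005]
contact_force: [-0.5, 0.7, 0.9]
gripper_width: -0.0001
```

View pics/s21.png

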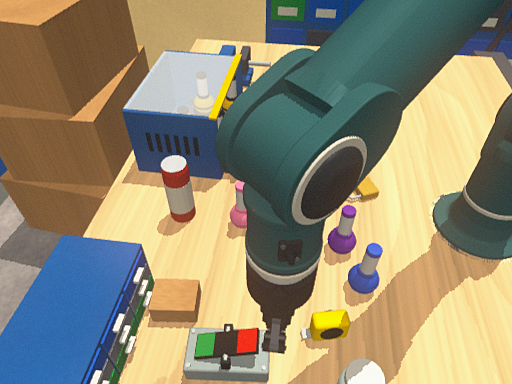

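View pics/t21.png

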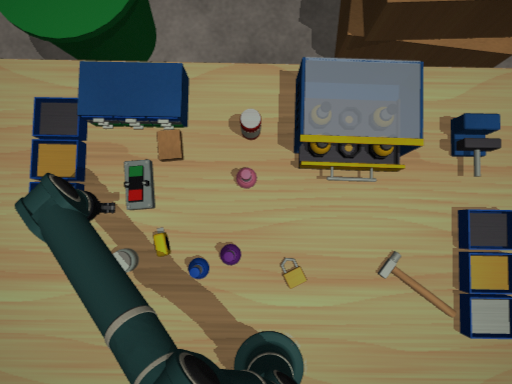

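Run:
```python
from h import *
a=load('side0.png')['pixels'];b=load('s21.png')['pixels']
o=np.hstack([cv2.resize(x[310:384,170:262],(400,322),interpolation=cv2.INTER_CUBIC) for x in (a,b)])
cv2.imwrite('pics/rk21.png',cv2.cvtColor(o,cv2.COLOR_RGB2BGR))
d=load('t21.png')['pixels'];cv2.imwrite('pics/c21.png',cv2.cvtColor(cv2.resize(d[50:190,285:435],(640,597),interpolation=cv2.INTER_CUBIC),cv2.COLOR_RGB2BGR))
```

```text
(no output)
```

View pics/rk21.png

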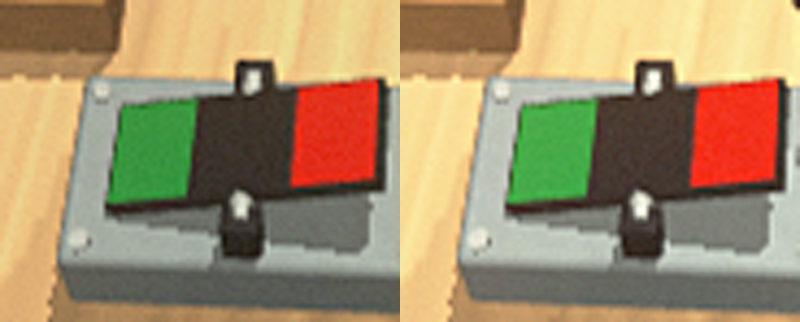

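View pics/c21.png

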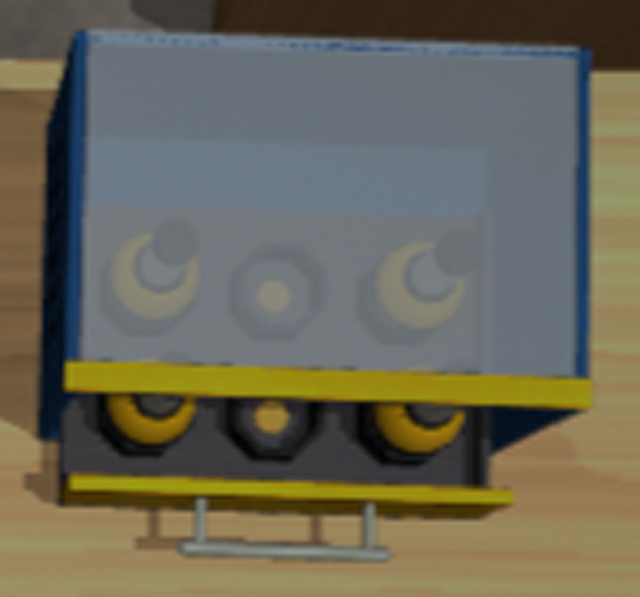

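The rocker is back green end down, with the same tilt as at the start. The tray is shut, all four lamps are upright, and the robot touches nothing.

```bash
python3 -c "
from bench import job
print(job.sign_off())"
```

```text
the job is handed in; nothing more can be done
None
```

The job is done and handed in, at about 44 s on the robot's clock.

- **Order of work:** I flipped the rocker to OFF. I then stood the four yellow lamps on the table in rings 6, 4, 3 and 1, pushed the tray shut by its handle, and flipped the rocker to ON.
- **Tray:** The handle measured 0.374 m before and 0.574 m after, so the tray travelled about 200 mm. It met its end stop, with the push force reaching about 15 N on the fingers.
- **Lamps:** The last pictures show all four upright in their own rings behind the shut panel.
- **Rocker:** The green end is down, with the same tilt as in the first picture.
- **Other objects:** The carton, spray can, tape measure and the pink, purple and blue look-alikes looked to be where they started; the arm hid the pink one's ball in the last side picture, but it shows in place from above.
- **Disagreements:** My first estimates of the ring positions were about 3–5 mm off. The first two lamps centred themselves, and I corrected the seats for the last two. No check failed.

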